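# Sort the bench things into their holders and trays

### The arm

A 7-joint arm with a two-finger parallel gripper is mounted at the origin on a cart in front of the work surface, level with it; the furniture and walls round the work are solid. World frame = base frame: x ahead of the robot, y to its left, z up, the work surface at z = 0. Lengths are in m, angles in rad, forces in N, time in s.
With the tool pointing down it reaches from about 0.4 to 0.875 m from the base axis. Payload 19.3 kg.
Tool frame: the origin (TCP) lies on the centre line of the jaws, within the pads' length; the fingertips stand 8 mm ahead of it and the grasp point (between the pads) lies 11 mm behind it (bot.tip_extent is the distance from the TCP to the fingertips, in m); x points along the fingers, y is the direction in which the jaws open and shut, and the axes are right-handed (so a half turn about x gives the same grasp; the last joint's range is limited). The gripper opens to 85 mm and grips with 20 to 120 N. Pads are 22 mm wide; open, the fingers measure 114 mm over their backs; the gripper's body (76 mm by 85 mm) begins 54 mm behind the grasp point. The pads swing forward as they close: fully open they stand 13 mm farther back than shut.
Start: joints at [-0.07, 0.521, -0.036, 1.599, 0.021, 1.021, -0.113], TCP at [0.625, -0, 0.239] pointing down, gripper open.
Joint ranges: [-2.91, 2.91], [-0.3, 2.13], [-1.5, 1.42], [0.17, 2.43], [-1.26, 4.41], [0.16, 1.93], [-2.52, 2.52]. Speed limits (rad/s): [1.89, 1.89, 2.39, 2.39, 3.01, 3.01, 3.01].

### API

Orientations are given as [roll, pitch, yaw] about the fixed x, y, z axes, in that order (R = Rz(yaw) Ry(pitch) Rx(roll)).
In Python, from workcell import sensors, imaging, order, bot gives the robot as it stands.
- The arm moves only by the tool arm_command, never from a script. Its argument "commands" is a list of rows, each an object of numbers: "dx", "dy", "dz": the shift along the tool's x, y, z in cm; "twist": the turn about the tool's x in rad. A call has 1 to 12 rows; each row is the pose to reach, as a shift and turn from the pose measured when the call began, along the tool's axes at that moment; what a row does not reach only later rows make up. A row lasts 1/12 s, in which the tool goes at most 41.7 mm and 7.16 degrees, less where a joint would pass 70% of its speed; a pose out of reach is approached as far as the arm can. A call with a gripper value outside its range is refused whole. "grip" is the closure, from -1 (fully open) to 1 (shut), set as the call begins (left out, the last holds). The fingers move at their own pace and stop on an object; "squeeze" is the grip in N (left out, the last holds). Time passes only in rows, so rows that repeat a pose let the fingers close. It gives the time, the measured TCP pose, the force and the opening at its end, in the units of the state.
- sensors.observe(): the state, without advancing time (a new reading comes with each control period).
- imaging.grab_frame(name): name is "scene" or "side" or "wrist"; returns the picture (420x560x3 uint8, red, green, blue); there is no depth.
- imaging.camera_info(name): a dict with "fx", "fy", "cx", "cy" (pixels), "dist_coeffs" ([k1, k2, p1, p2, k3] as OpenCV has them; the pictures are not rectified), "origin" and "attitude" of the camera in the world. Camera axes: x right, y down, z forward; pixel columns grow to the right and rows downward; lengths in m; the calibration is good to about 2 mm. A picture is of the moment at which its call begins: read the wrist's pose just before it. camera_info takes no time and is no camera call; for the wrist camera it gives the pose at the moment of the call.
- order.job_done(): hands the job in, once; it reports no verdict.
The state is a dict: "clock": time; "qpos": joint angles; "qd": joint speeds; "joint_efforts": joint torques, N m; "position": TCP position; "tool_rot": TCP orientation; "force": force on the tool from outside, world axes, zero at the start; "moment": the same for the moment, N m; "grip_width": finger opening in m.
Only numpy, scipy, OpenCV 4.12 (cv2) and the standard library are available. Lean on these libraries where they do the work, as an engineer would, in place of code of your own. Each camera call takes 0.05 s, during which the arm holds its last target.

### The job

Tidy up the row of things that lies between the glass beaker and the timer: stand the small dropper bottle in the small round holder and the larger reagent bottle in the large round holder, lay the marker pen flat in the narrow grey plastic pen tray, and lay the forceps flat in the wide steel tray. Keep both bottles upright all the time, and leave the glass beaker and the timer where they are.

Things in the scene. Friction and masses are not known exactly. Their poses are not given: they have to be found in the camera images.
- dropper_bottle: loose small round white bottle with a white screw cap, standing; body 28 mm across and 56 mm high, cap 18 mm across above it, 66 mm high in all, about 30 g. Origin: centre of its underside, z up along the bottle
- reagent_bottle: loose larger round white bottle with a screw cap, standing; body 44 mm across with straight sides up to about 60 mm, then shoulders up to 85 mm, cap 28 mm across at 82 to 100 mm, 100 mm high in all, about 110 g. Origin: centre of its underside, z up along the bottle
- marker: loose capped marker pen, white barrel with black ends, lying flat; 16 mm wide (its x), 138 mm long (its y), 18 mm high, about 20 g; it lies in the row between beaker and timer (another pen far off to the left, beyond the big white ice box, is scenery). Origin: centre of its underside
- forceps: loose steel forceps (tweezers) lying flat; 16 mm wide (its x), 132 mm long (its y), 9 mm high, about 20 g. Origin: centre of its underside. Grasp it across its width near the middle
- small_holder: the smaller of two fixed grey round open cups on square feet: inside diameter 46 mm, wall 3 mm, inner floor 4 mm above the bench, rim 24 mm above the bench, foot 60 mm square. Origin: centre of its underside, z up
- large_holder: the larger of two fixed grey round open cups on square feet: inside diameter 62 mm, wall 3 mm, inner floor 4 mm above the bench, rim 24 mm above the bench, foot 76 mm square. Origin: centre of its underside, z up
- pen_tray: fixed narrow grey plastic open tray, 80 mm (its x) by 190 mm (its y), 20 mm high, walls and floor 4 mm thick, so the inside is 72 by 182 mm. Origin: centre of its underside, z up
- steel_tray: fixed wide shallow steel tray, 154 mm (its x) by 244 mm (its y), 21 mm high; flat floor 138 by 228 mm inside, 2 mm above the bench. Origin: centre of its underside, z up
- glass_beaker: bystander: loose clear glass beaker, 53 mm across, 66 mm high; stays where it is. Origin: centre of its underside
- timer: bystander: loose light-coloured timer lying on its back, 62 x 68 x 21 mm; stays where it is. Origin: centre of its underside

How it is judged:
By the outcome, as a careful person would: the job done as asked, in the order asked, and still so for the second after the job is handed in, with the robot touching nothing.
It also fails if it takes over 122 s, if anything falls off the work surface, if the arm or the gripper's body presses on something with over 40 N, if the wrist force passes 120 N, or if a joint passes its speed limit or range.

## Working session

There is one attempt and no reset: what is moved stays moved. The work goes in short steps, Python scripts to look and compute and a tool call to move; the robot and the scene stay as the last step left them, time stands still between calls to the robot, and variables do not carry over. Pictures are saved under pics/ and viewed, and the job is handed in when it is done.

Besides the shell and the picture viewer there is one more tool, called after "Call:" as name(argument=value, ...), one argument or row to a line, values as JSON. arm_command: Moves the arm, as the interface text tells. Its arguments: {"type":"object","properties":{"commands":{"type":"array"},"grip":{"type":"number"},"squeeze":{"type":"number"}},"required":["commands"]}

```bash
ls; mkdir -p pics; python3 - <<'E'
from workcell import sensors, imaging, order, bot
import cv2
s=sensors.observe(); print(s)
for n in ["scene","side","wrist"]:
    print(n,imaging.camera_info(n))
    im=imaging.grab_frame(n); cv2.imwrite(f"pics/{n}0.png",im[:,:,::-1])
print([a for a in dir(bot) if a[0]!='_'], bot.tip_extent)
E
```

```text
pics
{'clock': 0.0, 'qpos': array([-0.07022112,  0.52205865, -0.03632347,  1.5999853 ,  0.02121414,
        1.0211494 , -0.11282395]), 'qd': array([-1.64264538e-05, -1.76685453e-03, -1.36031165e-03,  1.41367963e-03,
       -6.22491839e-04,  1.38498108e-03, -1.31712154e-03]), 'joint_efforts': array([-4.24098413e-03, -9.27110124e+01,  1.97758444e+00, -3.69928443e+01,
        1.76317629e-02,  8.19846697e-03, -6.58496788e-05]), 'position': array([ 6.24661753e-01, -3.05689980e-05,  2.38706107e-01]), 'tool_rot': array([-1.48647672,  1.56958106, -3.05728227]), 'force': array([0.37370291, 0.24635759, 0.52851961]), 'moment': array([ 0.02170502,  0.02407398, -0.00624139]), 'grip_width': 0.08537950646228203}
scene {'fx': 515.1461865304619, 'fy': 515.1461865304619, 'cx': 276.5260279751359, 'cy': 206.76337288780238, 'dist_coeffs': array([-0.19754271,  0.        ,  0.        ,  0.        ,  0.        ]), 'origin': array([-0.53926863,  0.56214179,  0.68516406]), 'attitude': array([-2.06979814,  0.01992724, -2.05758124])}
side {'fx': 462.2579790128718, 'fy': 462.2579790128718, 'cx': 281.1299133185652, 'cy': 218.11840287258084, 'dist_coeffs': array([-0.06788984,  0.        ,  0.        ,  0.        ,  0.        ]), 'origin': array([ 0.32784706, -1.00131406,  0.79828124]), 'attitude': array([-2.20948702, -0.01259029, -0.17056598])}
wrist {'fx': 306.590960412522, 'fy': 306.590960412522, 'cx': 279.75744634109446, 'cy': 207.9226627449196, 'dist_coeffs': array([-0.05611247,  0.        ,  0.        ,  0.        ,  0.        ]), 'origin': array([0.62478656, 0.06917903, 0.37283163]), 'attitude': array([2.86660377e+00, 2.59437112e-04, 3.29773173e-04])}
['IKError', 'tip_extent'] 0.008
```

View pics/scene0.png

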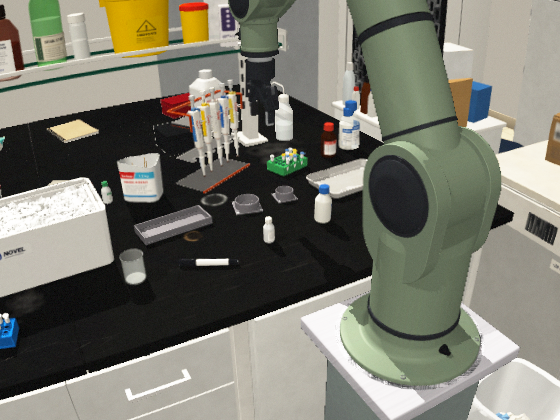

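View pics/side0.png

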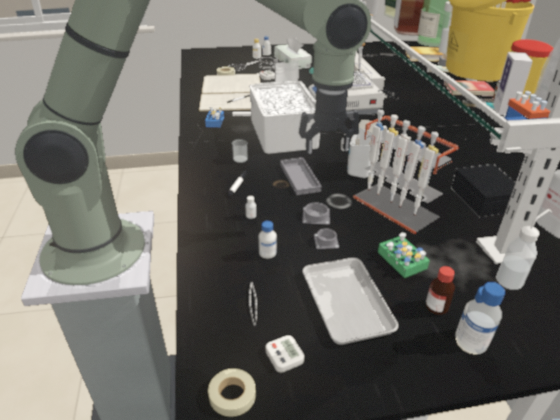

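View pics/wrist0.png

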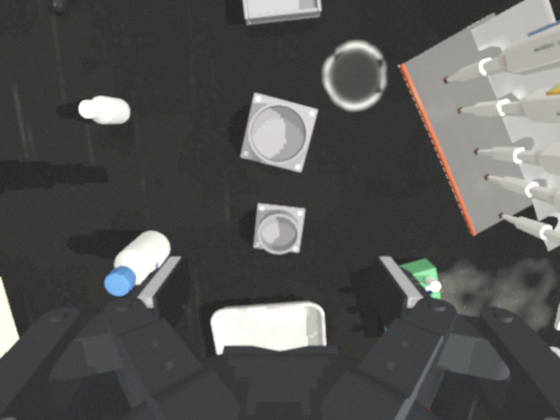

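The scene view shows the row beaker (133,266), marker (212,262), dropper (269,230), reagent (322,205). The side view adds the forceps (254,302) and timer (285,352), steel tray (348,298), pen tray (300,175), and holders (316,213) and (326,238). The wrist view shows both bottles and both holders clearly. I'll enlarge these for measurement.

```bash
cat > h.py <<'E'
import numpy as np, cv2, pickle, os
from scipy.spatial.transform import Rotation as R
from workcell import sensors, imaging, order, bot
def shot(n,name):
    ci=imaging.camera_info(n); im=imaging.grab_frame(n)[:,:,::-1].copy()
    cv2.imwrite(f"pics/{name}.png",im); pickle.dump(ci,open(f"pics/{name}.pkl","wb")); return im
def load(name): return cv2.imread(f"pics/{name}.png"),pickle.load(open(f"pics/{name}.pkl","rb"))
def K(ci): return np.array([[ci['fx'],0,ci['cx']],[0,ci['fy'],ci['cy']],[0,0,1]])
def p2w(ci,uv,z):
    u=cv2.undistortPoints(np.array(uv,float).reshape(-1,1,2),K(ci),ci['dist_coeffs']).reshape(-1,2)
    d=np.c_[u,np.ones(len(u))]@R.from_euler('xyz',ci['attitude']).as_matrix().T
    o=ci['origin']; t=(np.array(z)-o[2])/d[:,2]; return o+d*t[:,None] if np.ndim(t) else o+d*t
def w2p(ci,X):
    Rm=R.from_euler('xyz',ci['attitude']).as_matrix().T
    return cv2.projectPoints(np.array(X,float).reshape(-1,1,3),cv2.Rodrigues(Rm)[0],-Rm@ci['origin'],K(ci),ci['dist_coeffs'])[0].reshape(-1,2)
def crop(name,x0,y0,x1,y1,k,out):
    im=cv2.imread(f"pics/{name}.png")[y0:y1,x0:x1]
    im=cv2.resize(im,None,fx=k,fy=k,interpolation=cv2.INTER_CUBIC)
    s=10 if k>=4 else 20
    for x in range((x0//s+1)*s,x1,s):
        cv2.line(im,((x-x0)*k,0),((x-x0)*k,6),(0,255,255),1); cv2.putText(im,str(x),((x-x0)*k,18),0,.4,(0,255,255),1)
    for y in range((y0//s+1)*s,y1,s):
        cv2.line(im,(0,(y-y0)*k),(6,(y-y0)*k),(0,255,255),1); cv2.putText(im,str(y),(8,(y-y0)*k+4),0,.4,(0,255,255),1)
    cv2.imwrite(f"pics/{out}.png",im)
def tool():
    s=sensors.observe(); return s['position'],R.from_euler('xyz',s['tool_rot']).as_matrix(),s
def delta(target,yaw_y=None):
    """shift in cm in tool axes to reach world target; optional tool-y direction (angle in world xy) -> twist"""
    p,M,s=tool(); d=M.T@(np.array(target)-p)*100
    out=dict(zip(['dx','dy','dz'],d.round(2)))
    if yaw_y is not None:
        v=M.T@np.array([np.cos(yaw_y),np.sin(yaw_y),0]); tw=np.arctan2(v[2],v[1]); tw=(tw+np.pi/2)%np.pi-np.pi/2; out['twist']=round(tw,3)
    return out
E
python3 - <<'E'
from h import *
for n in ["scene","side","wrist"]:
    shot(n,n+"1")
crop("wrist1",60,70,340,270,3-0,"w1c")
crop("side1",230,180,350,270,6,"s1c")
crop("side1",230,240,430,390,4,"s1d")
crop("side1",210,130,340,225,6,"s1e")
print(tool()[1].round(3))
E
```

```text
[[-0.  1. -0.]
 [-0. -0. -1.]
 [-1. -0.  0.]]
```

View pics/w1c.png

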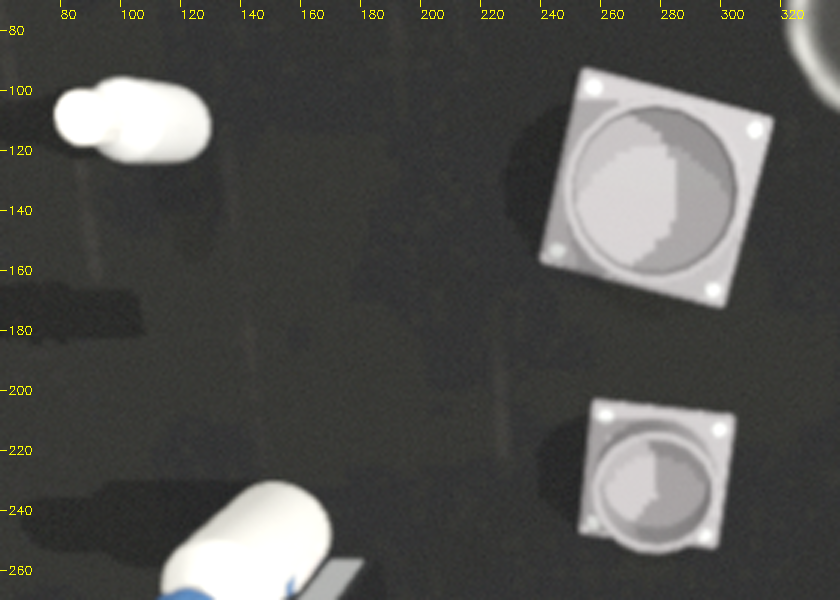

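View pics/s1c.png

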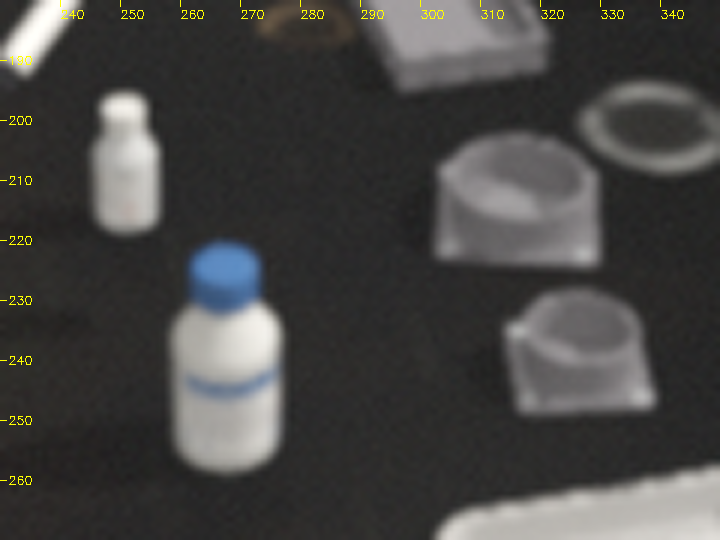

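View pics/s1d.png

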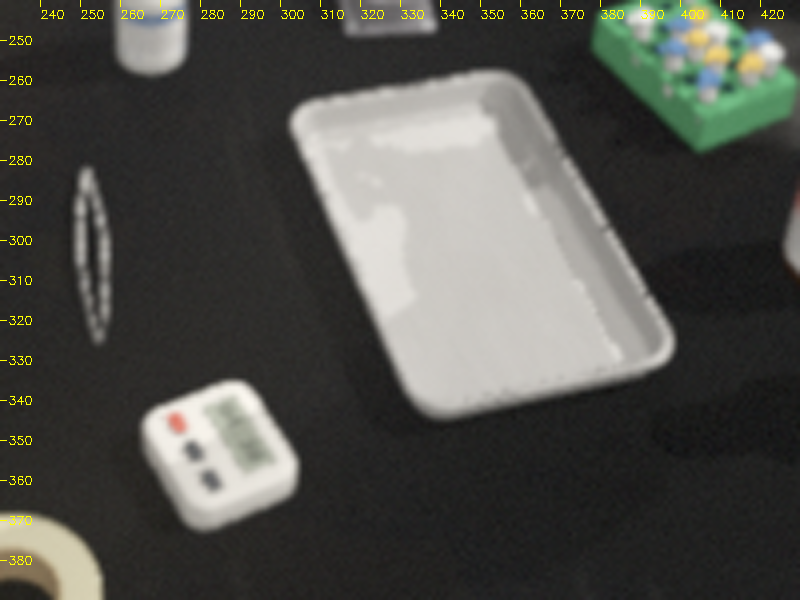

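View pics/s1e.png

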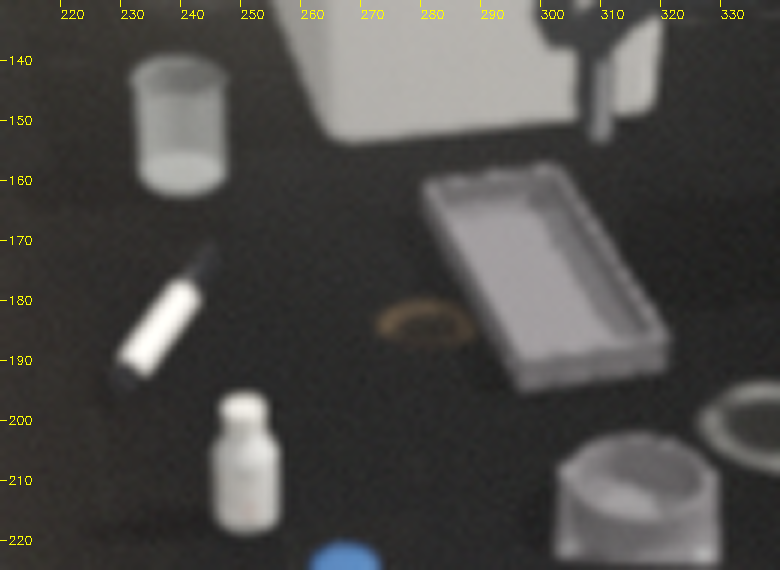

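```bash
python3 - <<'E'
from h import *
crop("wrist1",70,210,230,310,5,"w1d")
crop("scene1",120,170,350,290,3,"c1a")
crop("scene1",170,215,290,285,6,"c1b")
_,w=load("wrist1");_,s=load("side1");_,c=load("scene1")
def P(n,ci,uv,z): print(n,p2w(ci,[uv],z)[0].round(4))
P("drop cap w",w,(87.3,109),.066)
P("drop cap s",s,(249.8,197),.066)
P("reag cap s",s,(267,224),.1)
P("large rim w",w,(277.3,133.3),.024)
P("small rim w",w,(278.7,233.3),.024)
P("large rim s",s,(315.5,209),.024)
P("small rim s",s,(325.5,233.5),.024)
for q in [(301,266),(358,257),(397,326),(336,343)]: P("steel",s,q,.021)
for q in [(279,160),(303,156),(320,186),(295,191)]: P("pen",s,q,.02)
for q in [(251.5,282),(254.5,325)]: P("forc",s,q,.005)
for q in [(244,170.5),(229,193.5),(239.5,177.5),(232,191)]: P("mark",s,q,.009)
for q in [(266,349),(290,336),(304,358),(279,372)]: P("timer",s,q,.015)
E
```

```text
drop cap w [0.4362 0.0833 0.066 ]
drop cap s [0.4338 0.0814 0.066 ]
reag cap s [ 0.4572 -0.0948  0.1   ]
large rim w [0.6222 0.0568 0.024 ]
small rim w [ 0.6237 -0.0612  0.024 ]
large rim s [0.6202 0.0532 0.024 ]
small rim s [ 0.6209 -0.0621  0.024 ]
steel [ 0.5301 -0.175   0.021 ]
steel [ 0.6805 -0.1649  0.021 ]
steel [ 0.6969 -0.3964  0.021 ]
steel [ 0.5541 -0.4184  0.021 ]
pen [0.5646 0.3582 0.02  ]
pen [0.6514 0.3737 0.02  ]
pen [0.6641 0.1774 0.02  ]
pen [0.5812 0.1612 0.02  ]
forc [ 0.4038 -0.1954  0.005 ]
forc [ 0.3942 -0.3298  0.005 ]
mark [0.4412 0.3252 0.009 ]
mark [0.3809 0.1946 0.009 ]
mark [0.4221 0.2833 0.009 ]
mark [0.3912 0.2072 0.009 ]
timer [ 0.4088 -0.4053  0.015 ]
timer [ 0.464 -0.38   0.015]
timer [ 0.4817 -0.4399  0.015 ]
timer [ 0.426  -0.4645  0.015 ]
```

View pics/w1d.png

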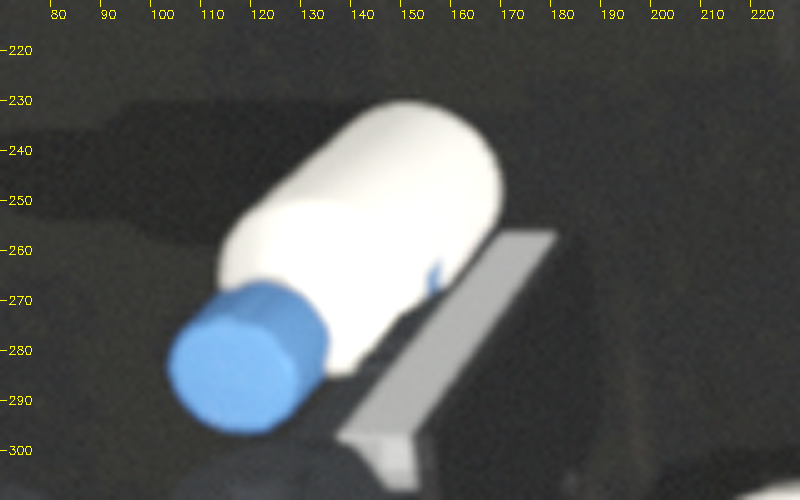

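View pics/c1a.png

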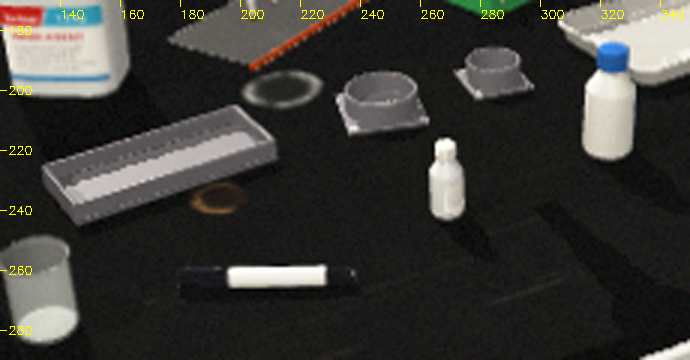

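View pics/c1b.png

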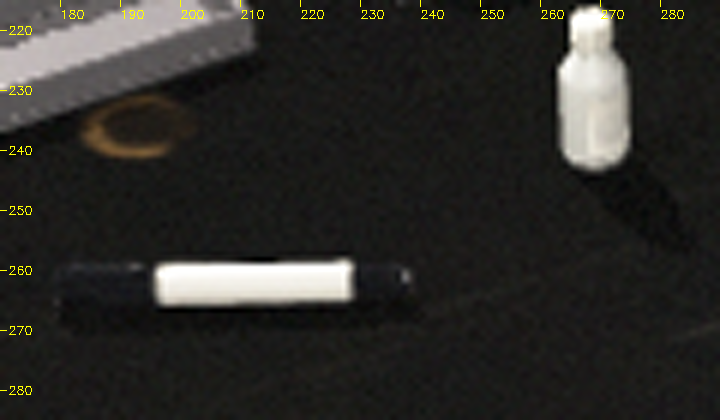

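Readings so far, with the wrist and side views agreeing to 2–4 mm:

| Item | Position (m) |
|---|---|
| Dropper | (.435, .082) |
| Large holder | (.621, .055) |
| Small holder | (.622, -.0615) |
| Marker | centre ~(.411, .26) |
| Forceps | centre ~(.40, -.262) |

The sizes check out too: the tray edges and the 138 mm marker are roughly right. Next I hover over the dropper.

Call:
arm_command(
  commands=[
    {"dx":2,"dy":-4,"dz":-2},
    {"dx":4,"dy":-7.5,"dz":-3.5},
    {"dx":6,"dy":-11,"dz":-5},
    {"dx":8,"dy":-14.5,"dz":-6.5},
    {"dx":8.9,"dy":-18,"dz":-8},
    {"dx":8.9,"dy":-19,"dz":-8.2},
    {"dx":8.9,"dy":-19,"dz":-8.2},
    {"dx":8.9,"dy":-19,"dz":-8.2},
    {"dx":8.9,"dy":-19,"dz":-8.2},
  ],
  grip=-1,
  squeeze=25,
)

```text
validation failed for argument at $.co...
```

```bash
python3 - <<'E'
from h import *
shot("wrist","wrist2"); print(tool()[0], tool()[2]['force'])
_,w=load("wrist1")
for q in [(447,80),(460,108),(476,152),(487,177),(502,214)]: print(p2w(w,[q],.05)[0].round(3))
print("reag",p2w(w,[(116,283.5)],.1))
E
```

```text
[ 6.24925141e-01 -1.68932479e-06  2.39140972e-01] [ 0.93582271 -0.07583479  0.56447114]
[0.793 0.112 0.05 ]
[0.81  0.085 0.05 ]
[0.835 0.04  0.05 ]
[0.852 0.013 0.05 ]
[ 0.878 -0.029  0.05 ]
reag [[ 0.4585034  -0.08772577  0.1       ]]
```

View pics/wrist2.png

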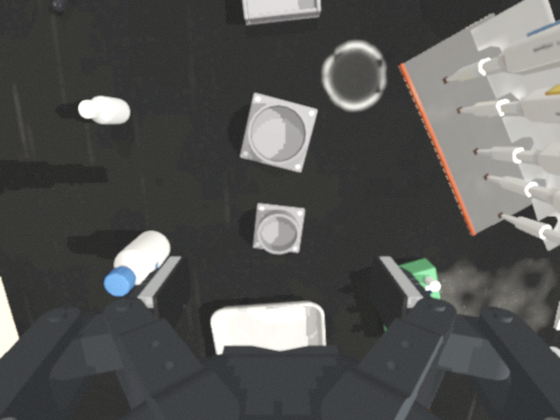

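The arm did not move: the command was refused and the view is unchanged. I suspect every row needs all four keys, so I'll test that with a short call.

Call:
arm_command(
  commands=[
    {"dx":2.0,"dy":-4.0,"dz":-2.0,"twist":0.0},
    {"dx":4.0,"dy":-7.5,"dz":-3.5,"twist":0.0},
    {"dx":6.0,"dy":-11.0,"dz":-5.0,"twist":0.0},
    {"dx":8.0,"dy":-14.5,"dz":-6.5,"twist":0.0},
    {"dx":8.9,"dy":-18.0,"dz":-8.0,"twist":0.0},
    {"dx":8.9,"dy":-19.0,"dz":-8.2,"twist":0.0},
    {"dx":8.9,"dy":-19.0,"dz":-8.2,"twist":0.0},
    {"dx":8.9,"dy":-19.0,"dz":-8.2,"twist":0.0},
  ],
  grip=-1,
  squeeze=25,
)

```text
clock: 1.02
position: [0.4347, 0.0824, 0.1505]
tool_rot: [2.991, 1.571, 1.422]
force: [1.0, 0.1, -0.6]
grip_width: 0.0854
```

```bash
python3 - <<'E'
from h import *
shot("wrist","wrist3"); p,M,s=tool(); print(p,M.round(3))
_,w=load("wrist3"); print(w['origin'])
# where TCP axis projects
print(w2p(w,[[p[0],p[1],z] for z in (0.056,.066,.1)]))
E
```

```text
[0.43567691 0.08205565 0.15059061] [[ 0.001  1.     0.   ]
 [ 0.     0.    -1.   ]
 [-1.     0.001 -0.   ]]
[0.43458552 0.15154141 0.28451862]
[[280.7806656  214.15283369]
 [280.8345313  218.0451197 ]
 [281.05686075 234.12344177]]
```

View pics/wrist3.png

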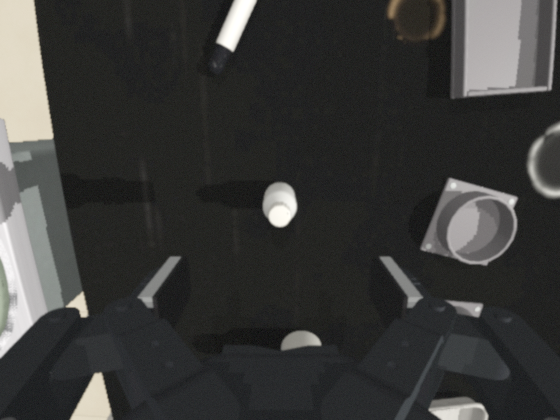

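The wrist view puts the cap-top centre at (279.5,216), against an expected (280.8,218) under the TCP. So the dropper is at about (.4348,.0835). I go down to TCP z≈.032 and close.

Call:
arm_command(
  commands=[
    {"dx":2.5,"dy":-0.1,"dz":-0.15,"twist":0.0},
    {"dx":5.0,"dy":-0.1,"dz":-0.15,"twist":0.0},
    {"dx":7.5,"dy":-0.1,"dz":-0.15,"twist":0.0},
    {"dx":10.0,"dy":-0.1,"dz":-0.15,"twist":0.0},
    {"dx":11.3,"dy":-0.1,"dz":-0.15,"twist":0.0},
    {"dx":11.8,"dy":-0.1,"dz":-0.15,"twist":0.0},
    {"dx":11.8,"dy":-0.1,"dz":-0.15,"twist":0.0},
    {"dx":11.8,"dy":-0.1,"dz":-0.15,"twist":0.0},
  ],
)

```text
clock: 1.73
position: [0.4355, 0.0834, 0.033]
tool_rot: [1.725, 1.569, 0.154]
force: [-0.4, -0.2, 0.7]
grip_width: 0.0856
```

Call:
arm_command(
  commands=[
    {"dx":0.0,"dy":0.0,"dz":0.0,"twist":0.0},
    {"dx":0.0,"dy":0.0,"dz":0.0,"twist":0.0},
    {"dx":0.0,"dy":0.0,"dz":0.0,"twist":0.0},
    {"dx":0.0,"dy":0.0,"dz":0.0,"twist":0.0},
    {"dx":0.0,"dy":0.0,"dz":0.0,"twist":0.0},
    {"dx":0.0,"dy":0.0,"dz":0.0,"twist":0.0},
    {"dx":0.0,"dy":0.0,"dz":0.0,"twist":0.0},
    {"dx":0.0,"dy":0.0,"dz":0.0,"twist":0.0},
    {"dx":0.0,"dy":0.0,"dz":0.0,"twist":0.0},
    {"dx":0.0,"dy":0.0,"dz":0.0,"twist":0.0},
  ],
  grip=1,
  squeeze=25,
)

```text
clock: 2.57
position: [0.4357, 0.0835, 0.0334]
tool_rot: [1.755, 1.569, 0.184]
force: [-1.3, -0.5, 8.5]
grip_width: 0.0272
```

```bash
python3 - <<'E'
from h import *
shot("side","side4"); shot("wrist","wrist4");p,M,s=tool(); print(p,s['force'],s['grip_width'])
crop("side4",200,150,320,240,6,"s4c")
E
```

```text
[0.43570926 0.08348736 0.03339071] [-1.75436631  0.04912801  8.71401385] 0.027394271572031104
```

View pics/s4c.png

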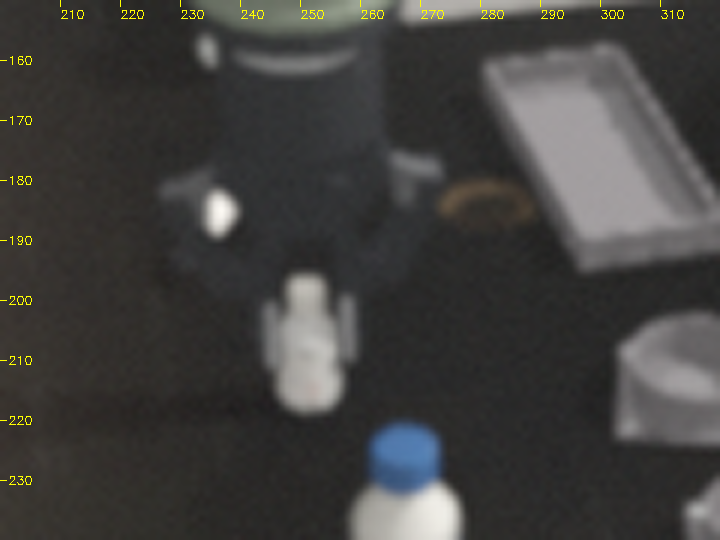

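View pics/wrist4.png

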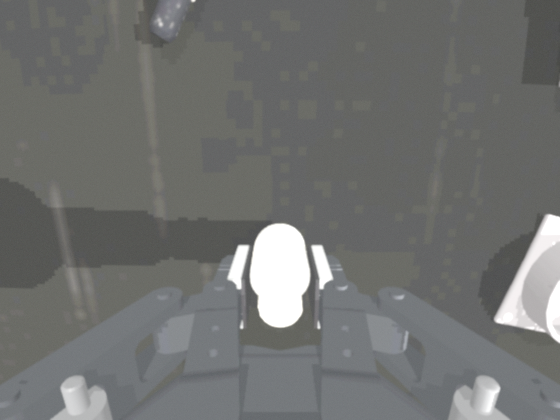

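The dropper is gripped upright, with the opening at 27.4 mm. I lift it and carry it over the small holder.

Call:
arm_command(
  commands=[
    {"dx":-1.0,"dy":0.0,"dz":0.0,"twist":0.0},
    {"dx":-3.0,"dy":0.0,"dz":0.0,"twist":0.0},
    {"dx":-5.0,"dy":0.5,"dz":0.4,"twist":0.0},
    {"dx":-6.0,"dy":2.5,"dz":2.0,"twist":0.0},
    {"dx":-6.0,"dy":5.0,"dz":3.9,"twist":0.0},
    {"dx":-6.0,"dy":7.5,"dz":5.8,"twist":0.0},
    {"dx":-6.0,"dy":10.0,"dz":7.7,"twist":0.0},
    {"dx":-6.0,"dy":12.5,"dz":9.7,"twist":0.0},
    {"dx":-6.0,"dy":15.0,"dz":11.6,"twist":0.0},
    {"dx":-6.0,"dy":17.2,"dz":13.3,"twist":0.0},
    {"dx":-6.0,"dy":18.5,"dz":14.3,"twist":0.0},
    {"dx":-6.0,"dy":18.7,"dz":14.5,"twist":0.0},
  ],
)

```text
clock: 3.67
position: [0.6243, -0.0642, 0.0944]
tool_rot: [1.423, 1.568, -0.15]
force: [0.4, -1.0, -0.3]
grip_width: 0.0273
```

Call:
arm_command(
  commands=[
    {"dx":0.0,"dy":0.0,"dz":0.0,"twist":0.0},
    {"dx":0.0,"dy":0.0,"dz":0.0,"twist":0.0},
  ],
)

```text
clock: 3.83
position: [0.6238, -0.0642, 0.0948]
tool_rot: [1.418, 1.568, -0.156]
force: [-0.3, 1.1, 0.1]
grip_width: 0.0274
```

```bash
python3 - <<'E'
from h import *
shot("wrist","wrist5");shot("side","side5");p,M,s=tool(); print(p,M.round(3),s['force'],s['grip_width'])
print(delta([.6225,-.0615,.0375],0))
crop("side5",270,150,390,240,6,"s5c")
E
```

```text
[ 0.62364223 -0.06341769  0.09469114] [[ 0.003  1.    -0.002]
 [-0.    -0.002 -1.   ]
 [-1.     0.003  0.   ]] [ 0.0439689   0.64839579 -0.05001943] 0.027161308739938606
{'dx': np.float64(5.72), 'dy': np.float64(-0.13), 'dz': np.float64(-0.19), 'twist': np.float64(-0.002)}
```

View pics/wrist5.png

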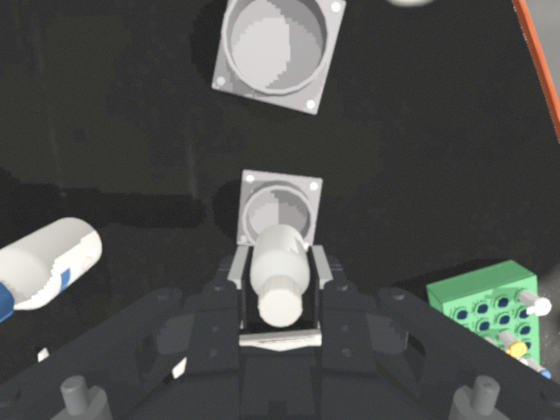

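View pics/s5c.png

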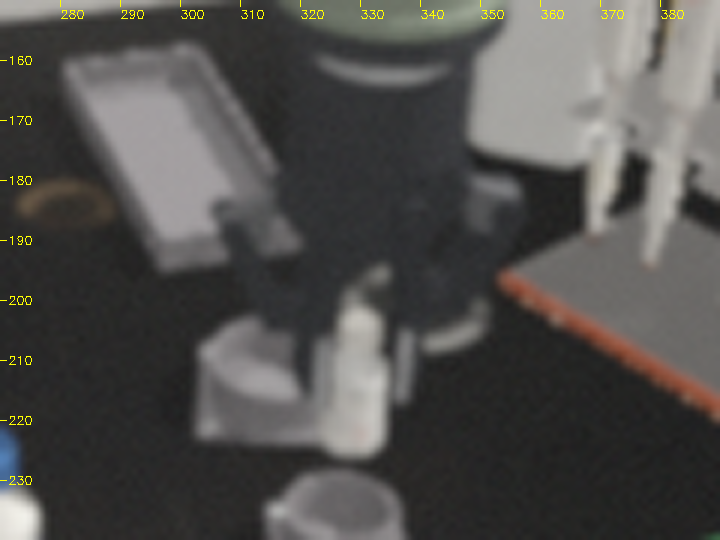

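```bash
python3 - <<'E'
from h import *
_,w=load("wrist5")
print(p2w(w,[(277,185),(242.5,215),(311.5,215)],.024).round(4))
print(p2w(w,[(276,45),(219,40),(331,45),(275,98)],.024).round(4))
print(w2p(w,[[.6225,-.0615+.026,.024],[.6225+.026,-.0615,.024],[.6225-.026,-.0615,.024]]))
E
```

```text
[[ 0.6224 -0.0366  0.024 ]
 [ 0.5981 -0.0578  0.024 ]
 [ 0.6464 -0.058   0.024 ]]
[[0.6222 0.0509 0.024 ]
 [0.5874 0.054  0.024 ]
 [0.6559 0.051  0.024 ]
 [0.6214 0.0197 0.024 ]]
[[277.18291772 183.46465486]
 [314.38102129 219.75474383]
 [240.35496373 220.04410568]]
```

Close up, the small holder is at (.6223,-.062). I lower the bottle into it, with a final TCP z of about .0375.

Call:
arm_command(
  commands=[
    {"dx":1.0,"dy":-0.13,"dz":-0.14,"twist":0.0},
    {"dx":2.0,"dy":-0.13,"dz":-0.14,"twist":0.0},
    {"dx":3.0,"dy":-0.13,"dz":-0.14,"twist":0.0},
    {"dx":4.0,"dy":-0.13,"dz":-0.14,"twist":0.0},
    {"dx":4.8,"dy":-0.13,"dz":-0.14,"twist":0.0},
    {"dx":5.3,"dy":-0.13,"dz":-0.14,"twist":0.0},
    {"dx":5.6,"dy":-0.13,"dz":-0.14,"twist":0.0},
    {"dx":5.6,"dy":-0.13,"dz":-0.14,"twist":0.0},
    {"dx":5.6,"dy":-0.13,"dz":-0.14,"twist":0.0},
  ],
)

```text
clock: 4.68
position: [0.6226, -0.0621, 0.0387]
tool_rot: [1.493, 1.568, -0.08]
force: [-0.2, -0.6, 0.1]
grip_width: 0.0272
```

```bash
python3 - <<'E'
from h import *
shot("wrist","wrist6");shot("side","side6");p,M,s=tool(); print(p,s['force'],s['grip_width'])
crop("side6",270,180,390,270,6,"s6c")
E
```

```text
[ 0.62275654 -0.06209449  0.03904035] [ 0.10671228 -1.20017111 -0.91684025] 0.027141729380972632
```

View pics/wrist6.png

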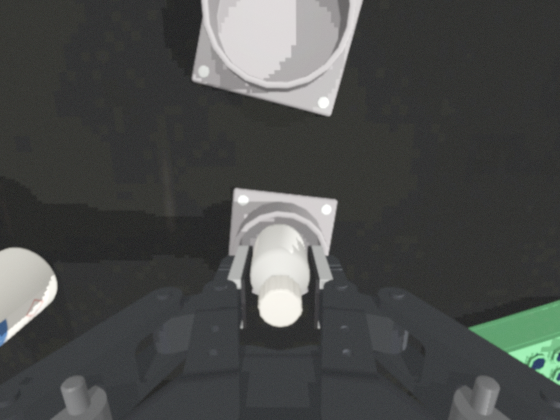

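View pics/s6c.png

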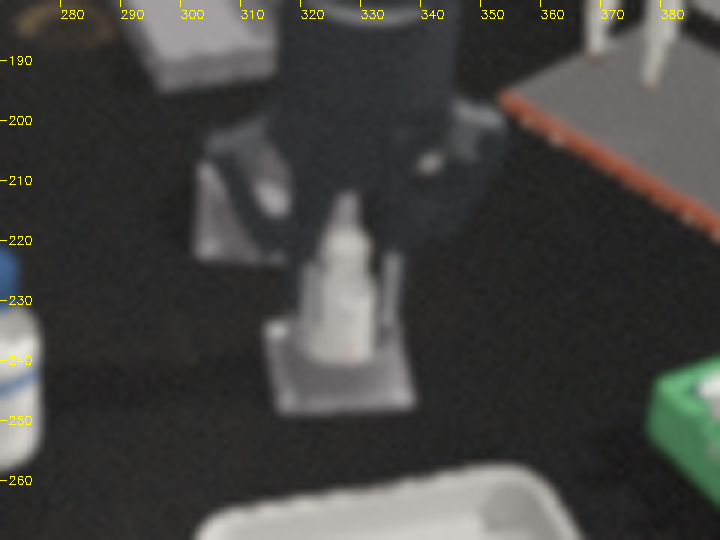

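It is centred in the cup and about 1.5 mm above the floor. I go down 1.5 mm and open.

Call:
arm_command(
  commands=[
    {"dx":0.1,"dy":0.0,"dz":0.0,"twist":0.0},
    {"dx":0.15,"dy":0.0,"dz":0.0,"twist":0.0},
    {"dx":0.15,"dy":0.0,"dz":0.0,"twist":0.0},
  ],
)

```text
clock: 5.03
position: [0.6228, -0.0621, 0.0376]
tool_rot: [1.505, 1.567, -0.068]
force: [0.2, -0.3, -0.1]
grip_width: 0.0272
```

Call:
arm_command(
  commands=[
    {"dx":0.0,"dy":0.0,"dz":0.0,"twist":0.0},
    {"dx":0.0,"dy":0.0,"dz":0.0,"twist":0.0},
    {"dx":0.0,"dy":0.0,"dz":0.0,"twist":0.0},
    {"dx":0.0,"dy":0.0,"dz":0.0,"twist":0.0},
    {"dx":0.0,"dy":0.0,"dz":0.0,"twist":0.0},
    {"dx":0.0,"dy":0.0,"dz":0.0,"twist":0.0},
    {"dx":0.0,"dy":0.0,"dz":0.0,"twist":0.0},
    {"dx":0.0,"dy":0.0,"dz":0.0,"twist":0.0},
  ],
  grip=-1,
)

```text
clock: 5.7
position: [0.6228, -0.0621, 0.0376]
tool_rot: [1.504, 1.567, -0.069]
force: [-0.0, 0.5, 0.1]
grip_width: 0.0856
```

Call:
arm_command(
  commands=[
    {"dx":-2.0,"dy":0.0,"dz":0.0,"twist":0.0},
    {"dx":-5.0,"dy":0.0,"dz":0.0,"twist":0.0},
    {"dx":-8.0,"dy":0.0,"dz":0.0,"twist":0.0},
    {"dx":-11.0,"dy":0.0,"dz":0.0,"twist":0.0},
    {"dx":-14.0,"dy":0.0,"dz":0.0,"twist":0.0},
    {"dx":-14.0,"dy":0.0,"dz":0.0,"twist":0.0},
    {"dx":-14.0,"dy":0.0,"dz":0.0,"twist":0.0},
  ],
)

```text
clock: 6.28
position: [0.623, -0.0622, 0.1792]
tool_rot: [1.516, 1.564, -0.058]
force: [-1.2, -0.2, -0.7]
grip_width: 0.0854
```

```bash
python3 - <<'E'
from h import *
shot("wrist","wrist7");p,M,s=tool(); print(p,s['force'],s['grip_width'])
print(delta([.458,-.090,.20],0))
E
```

```text
[ 0.62228777 -0.06207083  0.17773916] [-0.11430937 -0.5654768  -1.09155757] 0.08534966097807926
{'dx': np.float64(-2.3), 'dy': np.float64(-16.41), 'dz': np.float64(2.83), 'twist': np.float64(-0.002)}
```

View pics/wrist7.png

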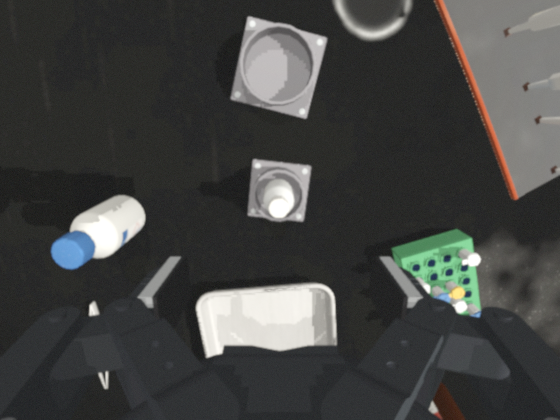

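The dropper stands in the small holder at (278,200). Next is the reagent bottle.

Call:
arm_command(
  commands=[
    {"dx":-1.0,"dy":-3.0,"dz":0.5,"twist":0.0},
    {"dx":-2.0,"dy":-6.5,"dz":1.1,"twist":0.0},
    {"dx":-2.3,"dy":-10.0,"dz":1.7,"twist":0.0},
    {"dx":-2.3,"dy":-13.5,"dz":2.3,"twist":0.0},
    {"dx":-2.3,"dy":-15.8,"dz":2.8,"twist":0.0},
    {"dx":-2.3,"dy":-16.4,"dz":2.8,"twist":0.0},
    {"dx":-2.3,"dy":-16.4,"dz":2.8,"twist":0.0},
    {"dx":-2.3,"dy":-16.4,"dz":2.8,"twist":0.0},
  ],
)

```text
clock: 7.0
position: [0.4586, -0.0895, 0.1996]
tool_rot: [1.543, 1.567, -0.03]
force: [-0.0, 0.7, -0.1]
grip_width: 0.0853
```

```bash
python3 - <<'E'
from h import *
shot("wrist","wrist8");p,M,s=tool(); print(p,s['force'],s['grip_width'])
_,w=load("wrist8")
print(w2p(w,[[.458,-.09,.1]]))
E
```

```text
[ 0.45899779 -0.08938215  0.19962512] [ 0.6905037  -1.00694953 -0.08144095] 0.085396439246694
[[278.3007943  212.50607659]]
```

View pics/wrist8.png

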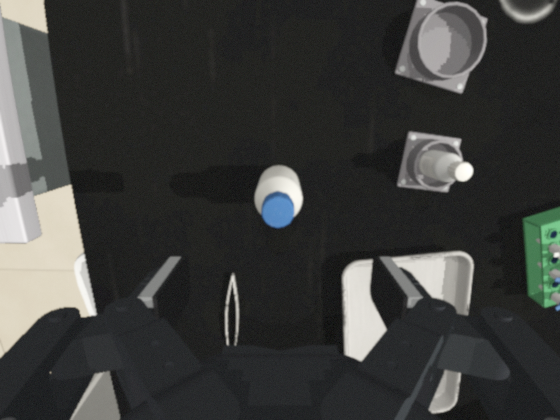

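The cap is at (278,211), so the bottle is about at (.458,-.089), within 1 mm of the TCP. I go down to TCP z≈.041, which leaves about 6 mm between gripper body and cap.

Call:
arm_command(
  commands=[
    {"dx":3.0,"dy":-0.1,"dz":0.0,"twist":0.0},
    {"dx":6.0,"dy":-0.1,"dz":0.0,"twist":0.0},
    {"dx":9.0,"dy":-0.1,"dz":0.0,"twist":0.0},
    {"dx":12.0,"dy":-0.1,"dz":0.0,"twist":0.0},
    {"dx":14.0,"dy":-0.1,"dz":0.0,"twist":0.0},
    {"dx":15.2,"dy":-0.1,"dz":0.0,"twist":0.0},
    {"dx":15.8,"dy":-0.1,"dz":0.0,"twist":0.0},
    {"dx":15.8,"dy":-0.1,"dz":0.0,"twist":0.0},
    {"dx":15.8,"dy":-0.1,"dz":0.0,"twist":0.0},
  ],
)

```text
clock: 7.8
position: [0.4591, -0.0892, 0.0416]
tool_rot: [1.592, 1.567, 0.02]
force: [0.2, 0.3, 0.3]
grip_width: 0.0853
```

Call:
arm_command(
  commands=[
    {"dx":0.0,"dy":0.0,"dz":0.0,"twist":0.0},
    {"dx":0.0,"dy":0.0,"dz":0.0,"twist":0.0},
    {"dx":0.0,"dy":0.0,"dz":0.0,"twist":0.0},
    {"dx":0.0,"dy":0.0,"dz":0.0,"twist":0.0},
    {"dx":0.0,"dy":0.0,"dz":0.0,"twist":0.0},
    {"dx":0.0,"dy":0.0,"dz":0.0,"twist":0.0},
    {"dx":0.0,"dy":0.0,"dz":0.0,"twist":0.0},
    {"dx":0.0,"dy":0.0,"dz":0.0,"twist":0.0},
  ],
  grip=1,
  squeeze=40,
)

```text
clock: 8.47
position: [0.4596, -0.0892, 0.0423]
tool_rot: [1.558, 1.566, -0.014]
force: [-1.1, -0.0, 9.7]
grip_width: 0.0425
```

```bash
python3 - <<'E'
from h import *
shot("side","side9");p,M,s=tool(); print(p,s['force'],s['grip_width'])
crop("side9",200,180,320,270,6,"s9c")
print(delta([.6217,.054,.12],0))
E
```

```text
[ 0.45960528 -0.08922113  0.04225347] [-1.93770288  1.42386396  9.4459077 ] 0.04217701781592981
{'dx': np.float64(-7.69), 'dy': np.float64(16.23), 'dz': np.float64(-14.35), 'twist': np.float64(-0.001)}
```

View pics/s9c.png

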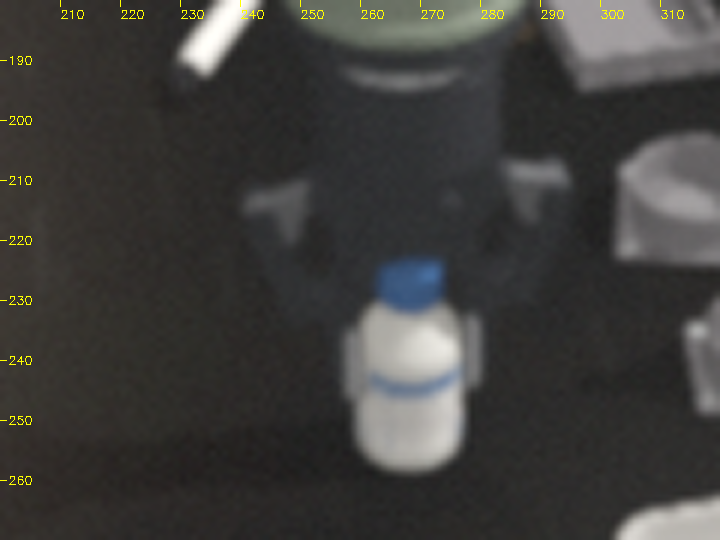

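The reagent bottle is gripped upright at 42 mm. I lift it and carry it to the large holder.

Call:
arm_command(
  commands=[
    {"dx":-1.0,"dy":0.0,"dz":0.0,"twist":0.0},
    {"dx":-3.0,"dy":0.0,"dz":0.0,"twist":0.0},
    {"dx":-5.0,"dy":0.4,"dz":-0.3,"twist":0.0},
    {"dx":-7.0,"dy":2.0,"dz":-1.7,"twist":0.0},
    {"dx":-7.7,"dy":4.3,"dz":-3.8,"twist":0.0},
    {"dx":-7.7,"dy":6.6,"dz":-5.8,"twist":0.0},
    {"dx":-7.7,"dy":8.9,"dz":-7.9,"twist":0.0},
    {"dx":-7.7,"dy":11.2,"dz":-9.9,"twist":0.0},
    {"dx":-7.7,"dy":13.5,"dz":-11.9,"twist":0.0},
    {"dx":-7.7,"dy":15.2,"dz":-13.4,"twist":0.0},
    {"dx":-7.7,"dy":16.1,"dz":-14.2,"twist":0.0},
    {"dx":-7.7,"dy":16.2,"dz":-14.35,"twist":0.0},
  ],
)

```text
clock: 9.52
position: [0.6226, 0.0563, 0.1207]
tool_rot: [1.734, 1.565, 0.164]
force: [-0.5, 0.4, -0.4]
grip_width: 0.0422
```

Call:
arm_command(
  commands=[
    {"dx":0.0,"dy":0.0,"dz":0.0,"twist":0.0},
    {"dx":0.0,"dy":0.0,"dz":0.0,"twist":0.0},
  ],
)

```text
clock: 9.68
position: [0.6222, 0.0559, 0.1212]
tool_rot: [1.719, 1.565, 0.149]
force: [0.1, -0.5, -0.9]
grip_width: 0.042
```

```bash
python3 - <<'E'
from h import *
shot("wrist","wrist10");p,M,s=tool(); print(p,s['force'],s['grip_width'])
print(delta([.6217,.054,.0475],0))
_,w=load("wrist10")
print(w2p(w,[[.6217,.054+.034,.024],[.6217+.034,.054,.024],[.6217-.034,.054,.024]]))
E
```

```text
[0.62209025 0.05547372 0.12114389] [-0.45430838 -0.41850643 -0.29984307] 0.042413112783231025
{'dx': np.float64(7.36), 'dy': np.float64(-0.08), 'dz': np.float64(0.15), 'twist': np.float64(-0.0)}
[[278.22275081 172.33122563]
 [321.26100181 215.09101272]
 [235.15595918 215.19767405]]
```

View pics/wrist10.png

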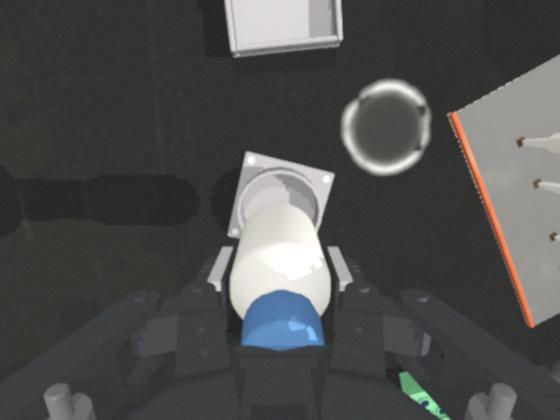

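The visible rim fits a holder centre at y≈.0555, where the TCP already is. I lower straight down.

Call:
arm_command(
  commands=[
    {"dx":1.5,"dy":-0.05,"dz":0.0,"twist":0.0},
    {"dx":3.0,"dy":-0.05,"dz":0.0,"twist":0.0},
    {"dx":4.3,"dy":-0.05,"dz":0.0,"twist":0.0},
    {"dx":5.4,"dy":-0.05,"dz":0.0,"twist":0.0},
    {"dx":6.3,"dy":-0.05,"dz":0.0,"twist":0.0},
    {"dx":7.0,"dy":-0.05,"dz":0.0,"twist":0.0},
    {"dx":7.3,"dy":-0.05,"dz":0.0,"twist":0.0},
    {"dx":7.3,"dy":-0.05,"dz":0.0,"twist":0.0},
    {"dx":7.3,"dy":-0.05,"dz":0.0,"twist":0.0},
  ],
)

```text
clock: 10.48
position: [0.6222, 0.0555, 0.0484]
tool_rot: [1.69, 1.564, 0.12]
force: [0.1, 0.9, 0.2]
grip_width: 0.0425
```

```bash
python3 - <<'E'
from h import *
shot("wrist","wrist11");shot("side","side11");p,M,s=tool(); print(p,s['force'],s['grip_width'])
crop("side11",260,150,380,240,6,"s11c")
E
```

```text
[0.62237806 0.05559576 0.04871388] [-0.57957866 -0.13399599 -0.3855902 ] 0.04212902216700407
```

View pics/wrist11.png

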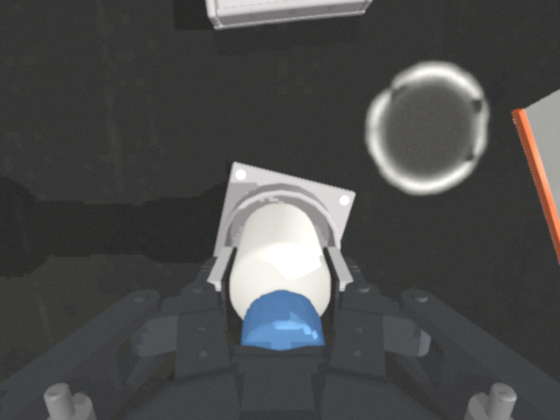

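View pics/s11c.png

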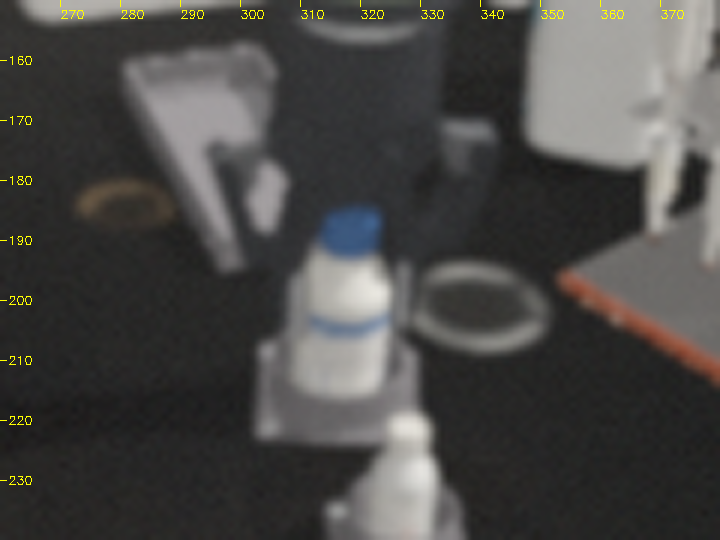

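The bottle is in the cup and about 2 mm off the floor. I lower it 2 mm, release and retreat.

Call:
arm_command(
  commands=[
    {"dx":0.1,"dy":0.0,"dz":0.0,"twist":0.0},
    {"dx":0.2,"dy":0.0,"dz":0.0,"twist":0.0},
    {"dx":0.2,"dy":0.0,"dz":0.0,"twist":0.0},
  ],
)

```text
clock: 10.83
position: [0.6224, 0.0556, 0.0467]
tool_rot: [1.694, 1.564, 0.123]
force: [-1.0, 0.0, -0.5]
grip_width: 0.0423
```

Call:
arm_command(
  commands=[
    {"dx":0.0,"dy":0.0,"dz":0.0,"twist":0.0},
    {"dx":0.0,"dy":0.0,"dz":0.0,"twist":0.0},
    {"dx":0.0,"dy":0.0,"dz":0.0,"twist":0.0},
    {"dx":0.0,"dy":0.0,"dz":0.0,"twist":0.0},
    {"dx":0.0,"dy":0.0,"dz":0.0,"twist":0.0},
    {"dx":0.0,"dy":0.0,"dz":0.0,"twist":0.0},
    {"dx":0.0,"dy":0.0,"dz":0.0,"twist":0.0},
  ],
  grip=-1,
)

```text
clock: 11.42
position: [0.6225, 0.0556, 0.0468]
tool_rot: [1.693, 1.564, 0.123]
force: [-0.4, 0.4, 0.0]
grip_width: 0.0853
```

Call:
arm_command(
  commands=[
    {"dx":-2.0,"dy":0.0,"dz":0.0,"twist":0.0},
    {"dx":-5.0,"dy":0.0,"dz":0.0,"twist":0.0},
    {"dx":-8.5,"dy":0.0,"dz":0.0,"twist":0.0},
    {"dx":-12.0,"dy":0.0,"dz":0.0,"twist":0.0},
    {"dx":-15.0,"dy":0.0,"dz":0.0,"twist":0.0},
    {"dx":-17.0,"dy":0.0,"dz":0.0,"twist":0.0},
    {"dx":-17.0,"dy":0.0,"dz":0.0,"twist":0.0},
    {"dx":-17.0,"dy":0.0,"dz":0.0,"twist":0.0},
  ],
)

```text
clock: 12.08
position: [0.6216, 0.0555, 0.2178]
tool_rot: [1.695, 1.562, 0.124]
force: [-0.3, -0.1, -1.3]
grip_width: 0.0852
```

```bash
python3 - <<'E'
from h import *
shot("wrist","wrist12");shot("side","side12");p,M,s=tool(); print(p,s['force'],s['grip_width'],s['qpos'].round(2))
# marker axis angle
a=np.arctan2(.3252-.1946,.4412-.3809); print("marker axis",a, 'tool y at',a-np.pi/2)
print(delta([.415,.235,.2],a-np.pi/2))
_,c=load("scene1")
for q in [(239,262),(179,264),(229,262),(196,263)]: print(p2w(c,[q],.009)[0].round(4))
E
```

```text
[0.6208246  0.05534613 0.21598714] [ 0.21640133 -0.44495055  0.07984778] 0.08557083726044669 [-0.13  0.54 -0.07  1.63  0.05  0.97 -0.22]
marker axis 1.1382428918740588 tool y at -0.43255343492083775
{'dx': np.float64(1.48), 'dy': np.float64(-20.59), 'dz': np.float64(-17.96), 'twist': np.float64(0.433)}
[0.3719 0.193  0.009 ]
[0.4321 0.3185 0.009 ]
[0.3832 0.2132 0.009 ]
[0.4168 0.2821 0.009 ]
```

View pics/wrist12.png

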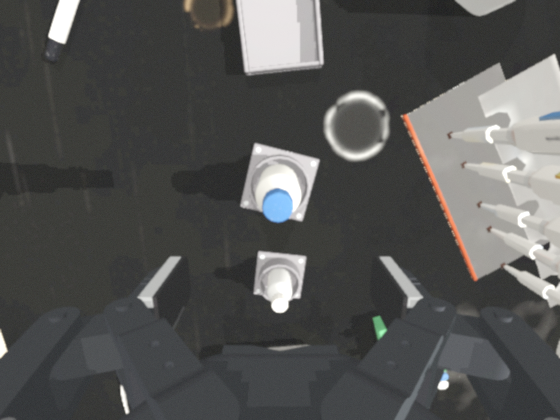

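View pics/side12.png

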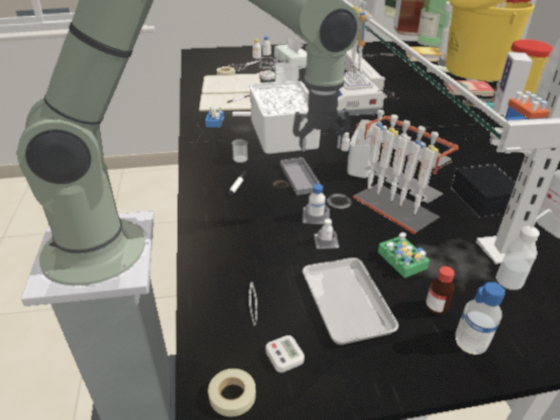

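Both bottles stand in their holders: side view (316,203) and (326,235). Next is the marker, so I look closer and locate the beaker too.

Call:
arm_command(
  commands=[
    {"dx":0.2,"dy":-2.0,"dz":-1.8,"twist":0.05},
    {"dx":0.5,"dy":-4.5,"dz":-4.0,"twist":0.1},
    {"dx":0.8,"dy":-7.0,"dz":-6.2,"twist":0.17},
    {"dx":1.0,"dy":-9.5,"dz":-8.4,"twist":0.24},
    {"dx":1.2,"dy":-12.0,"dz":-10.6,"twist":0.31},
    {"dx":1.4,"dy":-14.5,"dz":-12.7,"twist":0.37},
    {"dx":1.5,"dy":-17.0,"dz":-14.8,"twist":0.41},
    {"dx":1.5,"dy":-19.0,"dz":-16.6,"twist":0.43},
    {"dx":1.5,"dy":-20.5,"dz":-17.9,"twist":0.43},
    {"dx":1.5,"dy":-20.5,"dz":-17.9,"twist":0.43},
    {"dx":1.5,"dy":-20.5,"dz":-17.9,"twist":0.43},
  ],
)

```text
clock: 13.1
position: [0.4151, 0.2348, 0.1992]
tool_rot: [1.985, 1.566, -0.013]
force: [-0.0, 0.5, 0.3]
grip_width: 0.0857
```

```bash
python3 - <<'E'
from h import *
shot("wrist","wrist13");p,M,s=tool(); print(p,M.round(3),s['force'],s['qpos'].round(2))
_,s1=load("side1")
print("beaker",p2w(s1,[(239.5,158)],0), p2w(s1,[(238,143.5)],.066))
E
```

```text
[0.41585178 0.23409472 0.19927329] [[ 0.005  0.909 -0.416]
 [-0.    -0.416 -0.909]
 [-1.     0.005 -0.002]] [-0.38505251 -0.38745626 -0.25180531] [-0.62  0.34 -0.03  2.02  0.02  0.77 -1.09]
beaker [[0.43587297 0.42791244 0.        ]] [[0.43169131 0.410623   0.066     ]]
```

View pics/wrist13.png

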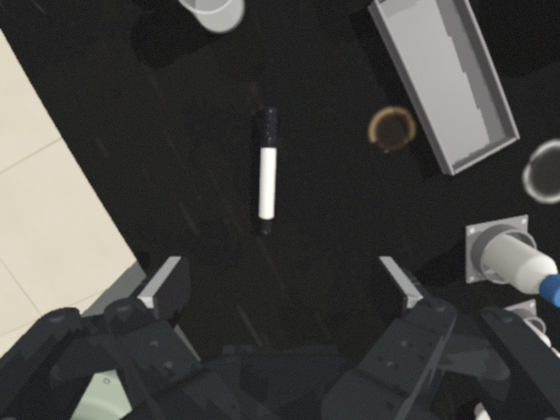

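```bash
python3 - <<'E'
from h import *
crop("wrist13",220,90,320,250,5-1,"w13c")
_,w=load("wrist13")
P=p2w(w,[(269,107.5),(266,235),(268.5,149),(266.5,219)],.012);print(P.round(4))
d=P[0]-P[1];a=np.arctan2(d[1],d[0]);print(np.linalg.norm(d),a)
c=(P[0]+P[1])/2; print(c, delta([c[0],c[1],.012],a-np.pi/2))
for q in [(369,8),(452,174),(519,137),(470,0)]: print(p2w(w,[q],.02)[0].round(4))
E
```

```text
[[0.4407 0.315  0.012 ]
 [0.3802 0.1932 0.012 ]
 [0.4228 0.2778 0.012 ]
 [0.3887 0.2099 0.012 ]]
0.13599296585865472 1.1097277495900313
[0.41045945 0.25407321 0.012     ] {'dx': np.float64(18.72), 'dy': np.float64(-1.41), 'dz': np.float64(-1.55), 'twist': np.float64(0.032)}
[0.5623 0.3575 0.02  ]
[0.5882 0.1758 0.02  ]
[0.6662 0.1836 0.02  ]
[0.6539 0.3273 0.02  ]
```

View pics/w13c.png

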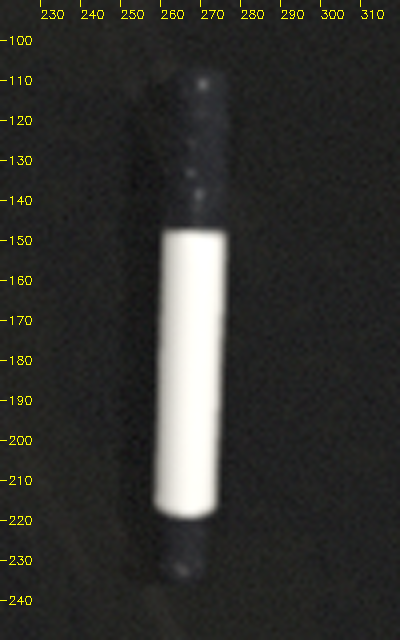

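The marker is 136 mm long as measured (138 expected), centred at (.410,.254), with its axis at 1.11 rad. I descend and grip it.

Call:
arm_command(
  commands=[
    {"dx":3.0,"dy":-1.4,"dz":-1.55,"twist":0.03},
    {"dx":6.5,"dy":-1.4,"dz":-1.55,"twist":0.03},
    {"dx":10.0,"dy":-1.4,"dz":-1.55,"twist":0.03},
    {"dx":13.0,"dy":-1.4,"dz":-1.55,"twist":0.03},
    {"dx":15.5,"dy":-1.4,"dz":-1.55,"twist":0.03},
    {"dx":17.2,"dy":-1.4,"dz":-1.55,"twist":0.03},
    {"dx":18.2,"dy":-1.4,"dz":-1.55,"twist":0.03},
    {"dx":18.6,"dy":-1.4,"dz":-1.55,"twist":0.03},
    {"dx":18.7,"dy":-1.4,"dz":-1.55,"twist":0.03},
    {"dx":18.7,"dy":-1.4,"dz":-1.55,"twist":0.03},
  ],
)

```text
clock: 13.98
position: [0.4111, 0.2539, 0.0127]
tool_rot: [2.049, 1.565, 0.018]
force: [0.7, -0.2, -0.2]
grip_width: 0.0857
```

Call:
arm_command(
  commands=[
    {"dx":0.0,"dy":0.0,"dz":0.0,"twist":0.0},
    {"dx":0.0,"dy":0.0,"dz":0.0,"twist":0.0},
    {"dx":0.0,"dy":0.0,"dz":0.0,"twist":0.0},
    {"dx":0.0,"dy":0.0,"dz":0.0,"twist":0.0},
    {"dx":0.0,"dy":0.0,"dz":0.0,"twist":0.0},
    {"dx":0.0,"dy":0.0,"dz":0.0,"twist":0.0},
    {"dx":0.0,"dy":0.0,"dz":0.0,"twist":0.0},
    {"dx":0.0,"dy":0.0,"dz":0.0,"twist":0.0},
    {"dx":0.0,"dy":0.0,"dz":0.0,"twist":0.0},
  ],
  grip=1,
  squeeze=25,
)

```text
clock: 14.73
position: [0.4111, 0.254, 0.013]
tool_rot: [2.074, 1.565, 0.043]
force: [-0.7, -0.9, 7.0]
grip_width: 0.0136
```

```bash
python3 - <<'E'
from h import *
shot("wrist","wrist14");shot("side","side14");p,M,s=tool(); print(p,M.round(3),s['force'],s['grip_width'])
crop("side14",190,130,310,220,6,"s14c")
E
```

```text
[0.41114538 0.25395612 0.01297157] [[ 0.006  0.896 -0.444]
 [ 0.    -0.444 -0.896]
 [-1.     0.005 -0.003]] [-0.56855052 -1.1292034   7.74585426] 0.014111602638265238
```

View pics/wrist14.png

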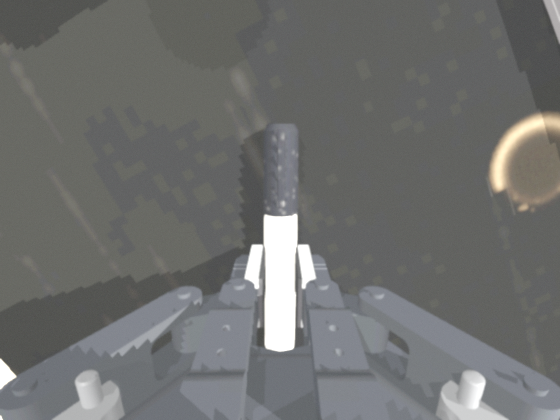

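View pics/s14c.png

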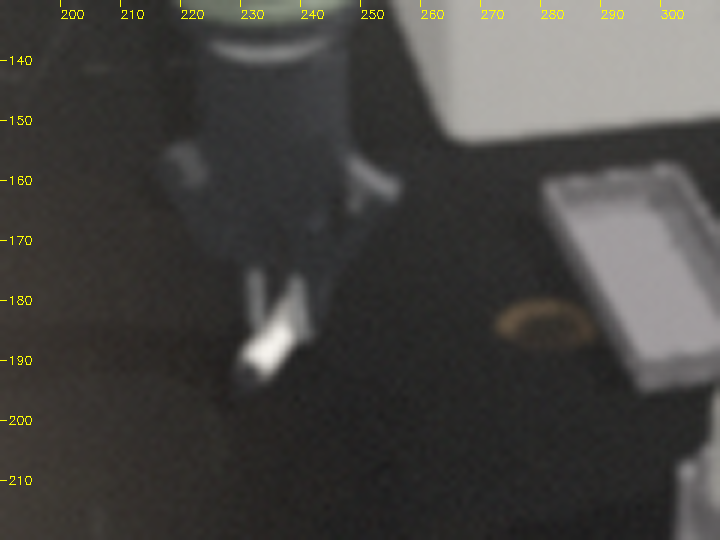

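```bash
python3 - <<'E'
from h import *
_,s=load("side1");_,c=load("scene1")
print("ice near bottom corners",p2w(s,[(266,153),(318,147)],0).round(3))
print("jug",p2w(s,[(349,175),(372,176)],0).round(3), p2w(c,[(123,200),(160,200)],0).round(3))
a=1.675
print(delta([.617,.27,.13],a-np.pi/2))
E
```

```text
ice near bottom corners [[0.533 0.45  0.   ]
 [0.728 0.467 0.   ]]
jug [[0.785 0.26  0.   ]
 [0.859 0.242 0.   ]] [[0.841 0.358 0.   ]
 [0.784 0.26  0.   ]]
{'dx': np.float64(-11.58), 'dy': np.float64(17.8), 'dz': np.float64(-10.61), 'twist': np.float64(-0.564)}
```

View pics/scene1.png

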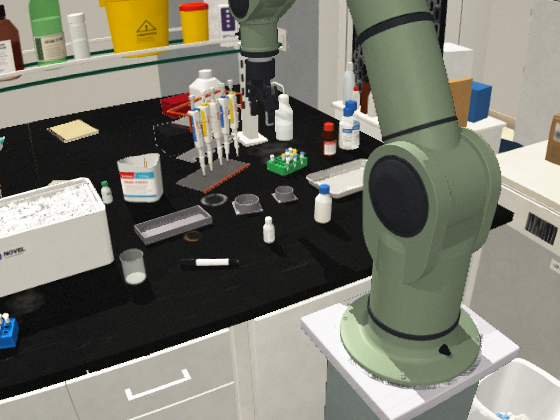

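Call:
arm_command(
  commands=[
    {"dx":-2.0,"dy":0.0,"dz":0.0,"twist":0.0},
    {"dx":-5.0,"dy":0.5,"dz":-0.3,"twist":0.0},
    {"dx":-8.0,"dy":2.0,"dz":-1.2,"twist":-0.07},
    {"dx":-10.5,"dy":4.0,"dz":-2.4,"twist":-0.14},
    {"dx":-11.6,"dy":6.5,"dz":-3.9,"twist":-0.21},
    {"dx":-11.6,"dy":9.0,"dz":-5.4,"twist":-0.28},
    {"dx":-11.6,"dy":11.5,"dz":-6.9,"twist":-0.36},
    {"dx":-11.6,"dy":14.0,"dz":-8.4,"twist":-0.44},
    {"dx":-11.6,"dy":16.2,"dz":-9.7,"twist":-0.51},
    {"dx":-11.6,"dy":17.5,"dz":-10.4,"twist":-0.55},
    {"dx":-11.6,"dy":17.8,"dz":-10.6,"twist":-0.565},
    {"dx":-11.6,"dy":17.8,"dz":-10.6,"twist":-0.565},
  ],
)

```text
clock: 15.83
position: [0.6171, 0.2695, 0.1296]
tool_rot: [1.494, 1.565, 0.028]
force: [0.9, 0.8, -0.2]
grip_width: 0.0134
```

Call:
arm_command(
  commands=[
    {"dx":0.0,"dy":0.0,"dz":0.0,"twist":0.0},
    {"dx":0.0,"dy":0.0,"dz":0.0,"twist":0.0},
  ],
)

```text
clock: 16.0
position: [0.616, 0.2697, 0.1296]
tool_rot: [1.439, 1.566, -0.028]
force: [-0.1, 0.5, -0.3]
grip_width: 0.0141
```

```bash
python3 - <<'E'
from h import *
shot("wrist","wrist15");shot("side","side15");p,M,s=tool(); print(p,M.round(3),s['force'],s['grip_width'])
crop("side15",250,120,370,210,6,"s15c")
E
```

```text
[0.61637677 0.26978282 0.12988164] [[ 0.005  0.995  0.104]
 [ 0.     0.104 -0.995]
 [-1.     0.005  0.001]] [0.29900762 0.25125333 0.25948451] 0.013684327399282383
```

View pics/wrist15.png

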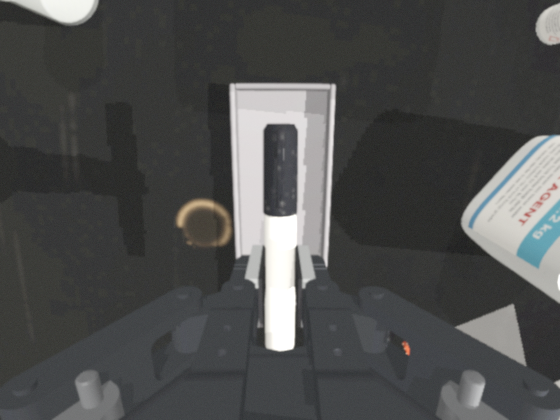

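View pics/s15c.png

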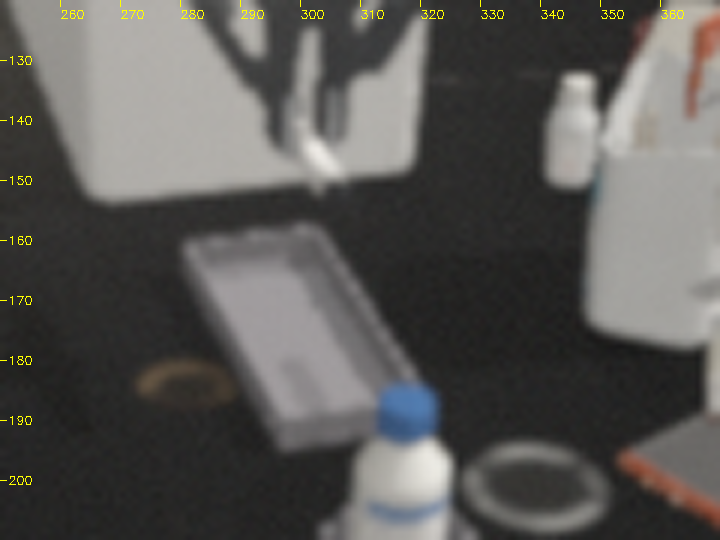

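```bash
python3 - <<'E'
from h import *
_,w=load("wrist15")
P=p2w(w,[(231,84.5),(334.5,84.5),(328,262),(237,258)],.02);print(P.round(4))
m=(P[0]+P[1])/2; d1=P[0]-P[3];d2=P[1]-P[2]
a=[np.arctan2(d[1],d[0]) for d in (d1,d2)]; e=P[1]-P[0]; print(a,np.arctan2(e[1],e[0])+np.pi/2,np.linalg.norm(e))
al=np.mean(a); c=m[:2]-.095*np.array([np.cos(al),np.sin(al)]);print(al,c)
for z in (.024,.035): print(delta([c[0],c[1],z],al-np.pi/2))
E
```

```text
[[0.5704 0.3619 0.02  ]
 [0.6475 0.37   0.02  ]
 [0.6636 0.2257 0.02  ]
 [0.5845 0.2215 0.02  ]]
[np.float64(1.6705705624607055), np.float64(1.6823755138876089)] 1.6759997472187094 0.07749093900731639
1.6764730381741573 [0.61896521 0.27145546]
{'dx': np.float64(10.59), 'dy': np.float64(0.22), 'dz': np.float64(-0.15), 'twist': np.float64(-0.001)}
{'dx': np.float64(9.49), 'dy': np.float64(0.22), 'dz': np.float64(-0.14), 'twist': np.float64(-0.001)}
```

The tray's angle is 1.676 and its centre is (.619,.2715). The marker is parallel to it and 2 mm off centre. I lower it in, opening only partly inside because the walls limit the fingers.

Call:
arm_command(
  commands=[
    {"dx":2.5,"dy":0.2,"dz":-0.1,"twist":0.0},
    {"dx":5.0,"dy":0.2,"dz":-0.1,"twist":0.0},
    {"dx":7.0,"dy":0.2,"dz":-0.1,"twist":0.0},
    {"dx":8.5,"dy":0.2,"dz":-0.1,"twist":0.0},
    {"dx":9.7,"dy":0.2,"dz":-0.1,"twist":0.0},
    {"dx":10.6,"dy":0.2,"dz":-0.1,"twist":0.0},
    {"dx":11.1,"dy":0.2,"dz":-0.1,"twist":0.0},
    {"dx":11.1,"dy":0.2,"dz":-0.1,"twist":0.0},
    {"dx":11.1,"dy":0.2,"dz":-0.1,"twist":0.0},
  ],
)

```text
clock: 16.85
position: [0.6191, 0.2712, 0.0194]
tool_rot: [1.517, 1.565, 0.05]
force: [0.5, -0.4, -0.5]
grip_width: 0.0138
```

```bash
python3 - <<'E'
from h import *
shot("wrist","wrist16");shot("side","side16");p,M,s=tool(); print(p,s['force'],s['grip_width'])
crop("side16",250,120,370,210,6,"s16c")
E
```

```text
[0.61931036 0.27123101 0.01981131] [-0.04129749  0.38024899  0.43894374] 0.01379205913830189
```

View pics/wrist16.png

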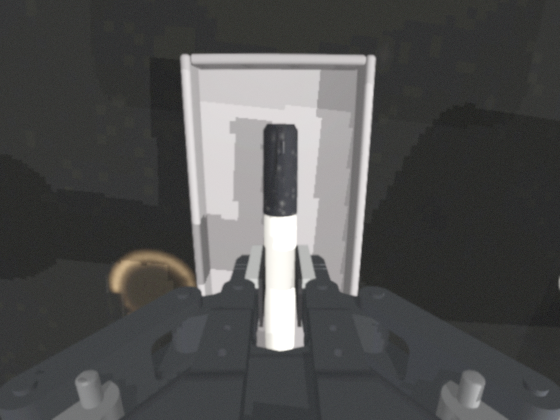

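View pics/s16c.png

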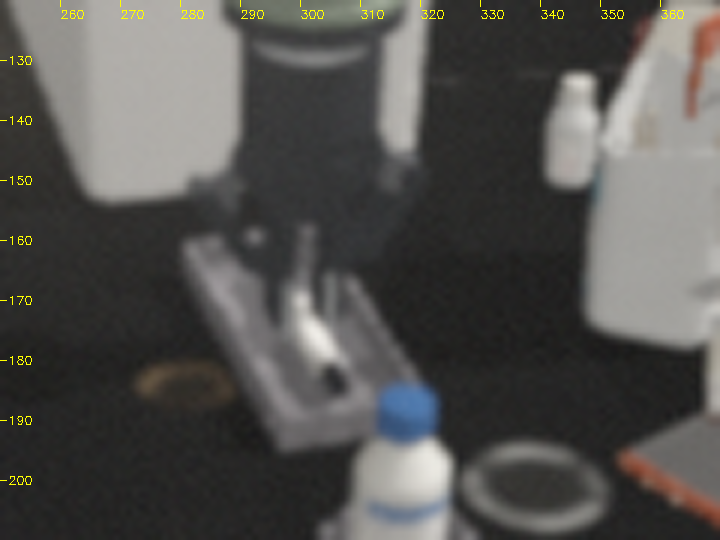

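It is centred and about 2 mm above the floor. I lower it 2 mm and open partly.

Call:
arm_command(
  commands=[
    {"dx":0.1,"dy":0.0,"dz":0.0,"twist":0.0},
    {"dx":0.2,"dy":0.0,"dz":0.0,"twist":0.0},
    {"dx":0.2,"dy":0.0,"dz":0.0,"twist":0.0},
    {"dx":0.2,"dy":0.0,"dz":0.0,"twist":0.0},
  ],
)

```text
clock: 17.28
position: [0.6194, 0.2713, 0.0179]
tool_rot: [1.566, 1.564, 0.099]
force: [0.4, -0.6, 0.2]
grip_width: 0.0139
```

Call:
arm_command(
  commands=[
    {"dx":0.0,"dy":0.0,"dz":0.0,"twist":0.0},
    {"dx":0.0,"dy":0.0,"dz":0.0,"twist":0.0},
    {"dx":0.0,"dy":0.0,"dz":0.0,"twist":0.0},
    {"dx":0.0,"dy":0.0,"dz":0.0,"twist":0.0},
  ],
  grip=0.4,
)

```text
clock: 17.62
position: [0.6194, 0.2713, 0.018]
tool_rot: [1.574, 1.564, 0.107]
force: [0.2, 0.1, 0.7]
grip_width: 0.0256
```

Opened to 25.6 mm, so I lift.

Call:
arm_command(
  commands=[
    {"dx":-1.0,"dy":0.0,"dz":0.0,"twist":0.0},
    {"dx":-3.0,"dy":0.0,"dz":0.0,"twist":0.0},
    {"dx":-6.0,"dy":0.0,"dz":0.0,"twist":0.0},
    {"dx":-9.5,"dy":0.0,"dz":0.0,"twist":0.0},
    {"dx":-13.0,"dy":0.0,"dz":0.0,"twist":0.0},
    {"dx":-16.0,"dy":0.0,"dz":0.0,"twist":0.0},
    {"dx":-18.0,"dy":0.0,"dz":0.0,"twist":0.0},
    {"dx":-18.0,"dy":0.0,"dz":0.0,"twist":0.0},
  ],
)

```text
clock: 18.28
position: [0.6198, 0.2719, 0.2037]
tool_rot: [1.755, 1.557, 0.288]
force: [0.1, -0.6, -0.1]
grip_width: 0.0257
```

```bash
python3 - <<'E'
from h import *
shot("wrist","wrist17");p,M,s=tool(); print(p,s['force'],s['grip_width'],s['qpos'].round(2))
b=np.arctan2(-.1954+.3298,.4038-.3942);print(b)
print(delta([.41,-.27,.2],b-np.pi/2))
E
```

```text
[0.61910013 0.27155471 0.20118582] [-0.19342287  0.42806012 -0.02014463] 0.02574448545270571 [-0.38  0.64 -0.19  1.49  0.14  1.01 -0.5 ]
1.4994888620096063
{'dx': np.float64(-0.24), 'dy': np.float64(-26.42), 'dz': np.float64(51.69), 'twist': np.float64(0.175)}
```

View pics/wrist17.png

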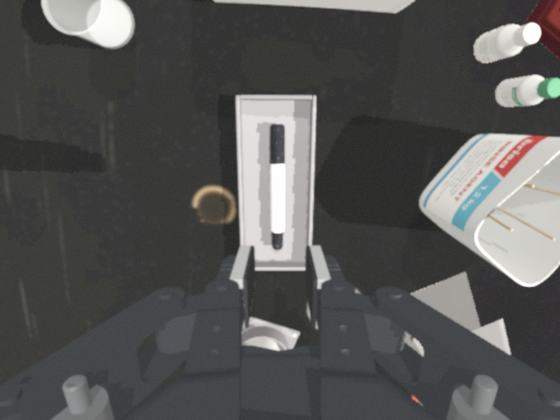

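The marker lies flat in the pen tray (278,185). Next I go over to the forceps.

Call:
arm_command(
  commands=[
    {"dx":-0.2,"dy":-1.0,"dz":2.0,"twist":0.02},
    {"dx":-0.2,"dy":-2.5,"dz":5.0,"twist":0.03},
    {"dx":-0.2,"dy":-4.2,"dz":8.3,"twist":0.05},
    {"dx":-0.2,"dy":-6.0,"dz":11.8,"twist":0.07},
    {"dx":-0.2,"dy":-7.8,"dz":15.3,"twist":0.09},
    {"dx":-0.2,"dy":-9.6,"dz":18.8,"twist":0.1},
    {"dx":-0.2,"dy":-11.4,"dz":22.3,"twist":0.12},
    {"dx":-0.2,"dy":-13.2,"dz":25.8,"twist":0.13},
    {"dx":-0.2,"dy":-15.0,"dz":29.3,"twist":0.15},
    {"dx":-0.2,"dy":-16.8,"dz":32.8,"twist":0.16},
    {"dx":-0.2,"dy":-18.5,"dz":36.0,"twist":0.17},
    {"dx":-0.2,"dy":-20.0,"dz":39.0,"twist":0.175},
  ],
  grip=-1,
)

```text
clock: 19.33
position: [0.459, -0.139, 0.2002]
tool_rot: [1.896, 1.561, 0.253]
force: [0.3, -1.1, -0.4]
grip_width: 0.0856
```

```bash
python3 - <<'E'
from h import *
p,M,s=tool(); print(p,M.round(3),s['force'],s['grip_width'],s['qpos'].round(2))
b=1.5; print(delta([.405,-.29,.2],b-np.pi/2))
E
```

```text
[ 0.45897311 -0.13895712  0.20024045] [[ 0.01   0.997 -0.072]
 [ 0.003 -0.072 -0.997]
 [-1.     0.01  -0.003]] [ 0.29446756 -1.05231368 -0.35328183] 0.0855696205330346 [ 0.26  0.34 -0.11  2.02  0.05  0.78  0.05]
{'dx': np.float64(-0.07), 'dy': np.float64(-4.29), 'dz': np.float64(15.45), 'twist': np.float64(-0.001)}
```

Call:
arm_command(
  commands=[
    {"dx":0.0,"dy":-0.8,"dz":3.0,"twist":0.0},
    {"dx":0.0,"dy":-1.7,"dz":6.2,"twist":0.0},
    {"dx":0.0,"dy":-2.6,"dz":9.4,"twist":0.0},
    {"dx":0.0,"dy":-3.5,"dz":12.5,"twist":0.0},
    {"dx":0.0,"dy":-4.1,"dz":14.8,"twist":0.0},
    {"dx":0.0,"dy":-4.3,"dz":15.4,"twist":0.0},
    {"dx":0.0,"dy":-4.3,"dz":15.4,"twist":0.0},
    {"dx":0.0,"dy":-4.3,"dz":15.4,"twist":0.0},
  ],
)

```text
clock: 20.0
position: [0.4049, -0.2888, 0.199]
tool_rot: [1.978, 1.561, 0.335]
force: [-0.5, 0.7, 0.4]
grip_width: 0.0856
```

```bash
python3 - <<'E'
from h import *
shot("wrist","wrist18");p,M,s=tool(); print(p,M.round(3),s['force'],s['grip_width'],s['qpos'].round(2))
crop("wrist18",200,70,400,290,3,"w18c")
E
```

```text
[ 0.40528286 -0.28827496  0.19910943] [[ 0.009  0.997 -0.071]
 [ 0.003 -0.071 -0.997]
 [-1.     0.009 -0.004]] [-0.63898661  0.51335335 -0.4457128 ] 0.08534532866751061 [ 0.55  0.37 -0.06  1.97  0.02  0.79  0.41]
```

View pics/wrist18.png

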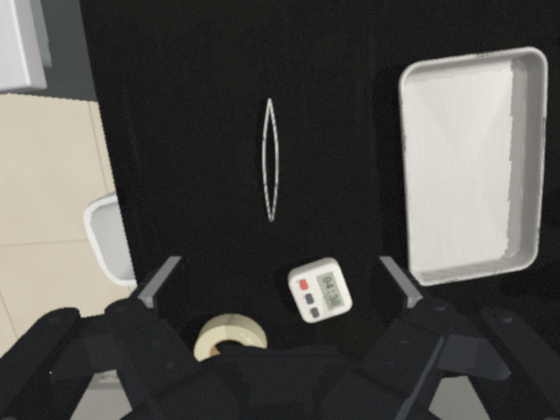

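View pics/w18c.png

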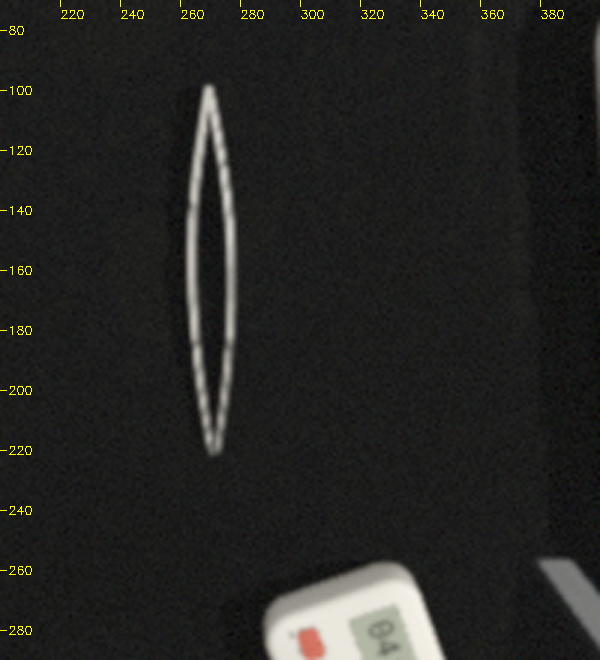

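```bash
python3 - <<'E'
from h import *
_,w=load("wrist18");_,s=load("side1")
P=p2w(w,[(269.3,98.5),(271.3,221.5),(263.5,158),(278,158)],.005);print(P.round(4))
d=P[0]-P[1];b=np.arctan2(d[1],d[0]);c=(P[0]+P[1])/2;print(np.linalg.norm(d),b,c, np.linalg.norm(P[2]-P[3]))
print(delta([c[0],c[1],.0105],b-np.pi/2))
# tray edges: line-mid points
T=p2w(w,[(400,80),(411,275),(420,62),(530,49),(546,70),(538,255),(425,284),(525,271)],.021);print(T.round(4))
for i in (0,4): 
    d=T[i]-T[i+1];print(np.arctan2(d[1],d[0]))
for i in (2,6):
    d=T[i+1]-T[i];print(np.arctan2(d[1],d[0])+np.pi/2)
T2=p2w(w,[(270+45,258+5),(350,290)],.021);print(T2)
E
```

```text
[[ 0.4029 -0.1953  0.005 ]
 [ 0.3946 -0.3265  0.005 ]
 [ 0.3919 -0.2551  0.005 ]
 [ 0.4073 -0.2562  0.005 ]]
0.13144429398067237 1.507314008606644 [ 0.39876992 -0.26090929  0.005     ] 0.015436363233312642
{'dx': np.float64(18.86), 'dy': np.float64(-1.02), 'dz': np.float64(-2.61), 'twist': np.float64(-0.008)}
[[ 0.5307 -0.1875  0.021 ]
 [ 0.5498 -0.3979  0.021 ]
 [ 0.5501 -0.172   0.021 ]
 [ 0.6622 -0.1637  0.021 ]
 [ 0.6817 -0.1838  0.021 ]
 [ 0.7026 -0.3865  0.021 ]
 [ 0.5672 -0.4111  0.021 ]
 [ 0.6894 -0.4059  0.021 ]]
1.6615874680325107
1.673362755242098
1.6449292962323785
1.6129459954300696
[[ 0.44006823 -0.3735934   0.021     ]
 [ 0.47916042 -0.41105624  0.021     ]]
```

The forceps measure 131 × 15.4 mm, centred at (.3988,-.261), angle 1.507. The steel tray is at (.617,-.2885), angle ≈1.65. The timer is clear of the fingers. I go down.

Call:
arm_command(
  commands=[
    {"dx":3.0,"dy":-1.0,"dz":-2.6,"twist":-0.01},
    {"dx":6.5,"dy":-1.0,"dz":-2.6,"twist":-0.01},
    {"dx":10.0,"dy":-1.0,"dz":-2.6,"twist":-0.01},
    {"dx":13.0,"dy":-1.0,"dz":-2.6,"twist":-0.01},
    {"dx":15.5,"dy":-1.0,"dz":-2.6,"twist":-0.01},
    {"dx":17.2,"dy":-1.0,"dz":-2.6,"twist":-0.01},
    {"dx":18.2,"dy":-1.0,"dz":-2.6,"twist":-0.01},
    {"dx":18.7,"dy":-1.0,"dz":-2.6,"twist":-0.01},
    {"dx":18.85,"dy":-1.0,"dz":-2.6,"twist":-0.01},
    {"dx":18.85,"dy":-1.0,"dz":-2.6,"twist":-0.01},
    {"dx":18.85,"dy":-1.0,"dz":-2.6,"twist":-0.01},
  ],
)

```text
clock: 20.97
position: [0.3995, -0.2612, 0.0115]
tool_rot: [1.873, 1.56, 0.241]
force: [0.2, -0.4, 0.4]
grip_width: 0.0855
```

```bash
python3 - <<'E'
from h import *
shot("wrist","wrist19");p,M,s=tool(); print(p,M.round(3),s['force'],s['grip_width'])
E
```

```text
[ 0.39950901 -0.2612067   0.01159068] [[ 0.011  0.998 -0.061]
 [ 0.003 -0.061 -0.998]
 [-1.     0.011 -0.003]] [-0.48857162 -0.4048789   0.2556099 ] 0.08548926417950813
```

View pics/wrist19.png

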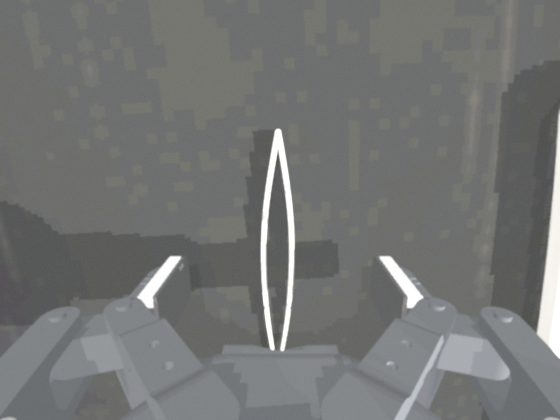

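The forceps are centred between the jaws. I go 1 mm lower and close gently.

Call:
arm_command(
  commands=[
    {"dx":0.12,"dy":0.0,"dz":0.0,"twist":0.0},
    {"dx":0.12,"dy":0.0,"dz":0.0,"twist":0.0},
    {"dx":0.12,"dy":0.0,"dz":0.0,"twist":0.0},
  ],
)

```text
clock: 21.27
position: [0.3997, -0.2614, 0.0107]
tool_rot: [1.825, 1.559, 0.193]
force: [0.3, 0.0, 0.1]
grip_width: 0.0853
```

Call:
arm_command(
  commands=[
    {"dx":0.0,"dy":0.0,"dz":0.0,"twist":0.0},
    {"dx":0.0,"dy":0.0,"dz":0.0,"twist":0.0},
    {"dx":0.0,"dy":0.0,"dz":0.0,"twist":0.0},
    {"dx":0.0,"dy":0.0,"dz":0.0,"twist":0.0},
    {"dx":0.0,"dy":0.0,"dz":0.0,"twist":0.0},
    {"dx":0.0,"dy":0.0,"dz":0.0,"twist":0.0},
    {"dx":0.0,"dy":0.0,"dz":0.0,"twist":0.0},
    {"dx":0.0,"dy":0.0,"dz":0.0,"twist":0.0},
    {"dx":0.0,"dy":0.0,"dz":0.0,"twist":0.0},
  ],
  grip=1,
  squeeze=25,
)

```text
clock: 22.02
position: [0.3997, -0.2614, 0.0108]
tool_rot: [1.826, 1.559, 0.194]
force: [-1.1, 1.0, 2.1]
grip_width: 0.0143
```

Call:
arm_command(
  commands=[
    {"dx":-1.0,"dy":0.0,"dz":0.0,"twist":0.0},
    {"dx":-3.0,"dy":0.0,"dz":0.0,"twist":0.0},
    {"dx":-6.0,"dy":0.0,"dz":0.0,"twist":0.0},
    {"dx":-9.0,"dy":0.0,"dz":0.0,"twist":0.0},
    {"dx":-11.0,"dy":0.0,"dz":0.0,"twist":0.0},
    {"dx":-11.0,"dy":0.0,"dz":0.0,"twist":0.0},
    {"dx":-11.0,"dy":0.0,"dz":0.0,"twist":0.0},
  ],
)

```text
clock: 22.6
position: [0.3989, -0.262, 0.1223]
tool_rot: [1.7, 1.557, 0.067]
force: [-0.7, 0.7, -0.4]
grip_width: 0.0145
```

```bash
python3 - <<'E'
from h import *
shot("wrist","wrist20");p,M,s=tool(); print(p,M.round(3),s['force'],s['grip_width'])
print(delta([.617,-.2885,.12],1.65-np.pi/2))
E
```

```text
[ 0.39842994 -0.26166934  0.12127754] [[ 0.012  0.998 -0.061]
 [ 0.002 -0.061 -0.998]
 [-1.     0.012 -0.003]] [-0.17365453 -0.50540592 -1.03677417] 0.014487405213897488
{'dx': np.float64(0.39), 'dy': np.float64(21.98), 'dz': np.float64(1.34), 'twist': np.float64(-0.141)}
```

View pics/wrist20.png

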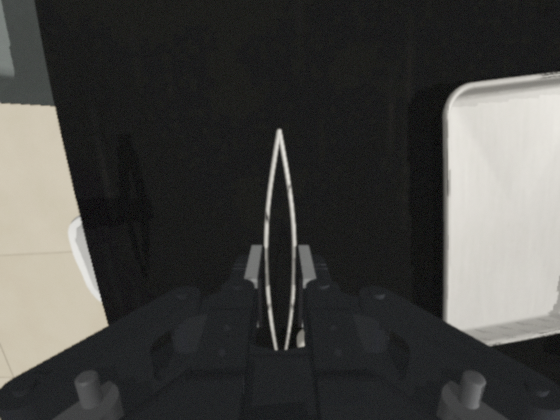

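The forceps are held straight and level. I carry them over the steel tray.

Call:
arm_command(
  commands=[
    {"dx":0.1,"dy":1.5,"dz":0.1,"twist":-0.01},
    {"dx":0.1,"dy":4.0,"dz":0.2,"twist":-0.03},
    {"dx":0.2,"dy":7.0,"dz":0.4,"twist":-0.05},
    {"dx":0.2,"dy":10.0,"dz":0.6,"twist":-0.07},
    {"dx":0.3,"dy":13.0,"dz":0.8,"twist":-0.09},
    {"dx":0.3,"dy":16.0,"dz":1.0,"twist":-0.11},
    {"dx":0.4,"dy":19.0,"dz":1.2,"twist":-0.13},
    {"dx":0.4,"dy":21.2,"dz":1.3,"twist":-0.14},
    {"dx":0.4,"dy":22.0,"dz":1.3,"twist":-0.14},
    {"dx":0.4,"dy":22.0,"dz":1.3,"twist":-0.14},
    {"dx":0.4,"dy":22.0,"dz":1.3,"twist":-0.14},
  ],
)

```text
clock: 23.57
position: [0.6162, -0.2878, 0.1186]
tool_rot: [1.738, 1.561, 0.245]
force: [-0.7, 0.0, -0.1]
grip_width: 0.0145
```

```bash
python3 - <<'E'
from h import *
shot("wrist","wrist21");p,M,s=tool(); print(p,M.round(3),s['force'],s['grip_width'])
print(delta([.617,-.2885,.0135],1.65-np.pi/2))
E
```

```text
[ 0.61586019 -0.28807407  0.11899348] [[ 0.01   0.997  0.078]
 [ 0.002  0.078 -0.997]
 [-1.     0.01  -0.001]] [-1.1848139   0.06633623 -0.18265539] 0.014980103524990056
{'dx': np.float64(10.55), 'dy': np.float64(0.0), 'dz': np.float64(0.07), 'twist': np.float64(-0.001)}
```

View pics/wrist21.png

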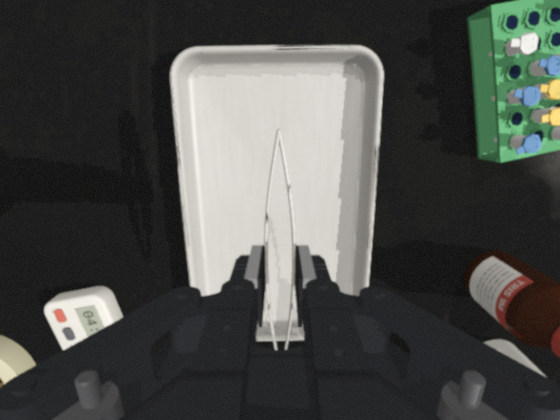

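It is centred over the tray, so I lower it.

Call:
arm_command(
  commands=[
    {"dx":2.5,"dy":0.0,"dz":0.0,"twist":0.0},
    {"dx":5.0,"dy":0.0,"dz":0.0,"twist":0.0},
    {"dx":7.0,"dy":0.0,"dz":0.0,"twist":0.0},
    {"dx":8.5,"dy":0.0,"dz":0.0,"twist":0.0},
    {"dx":9.5,"dy":0.0,"dz":0.0,"twist":0.0},
    {"dx":10.2,"dy":0.0,"dz":0.0,"twist":0.0},
    {"dx":10.5,"dy":0.0,"dz":0.0,"twist":0.0},
    {"dx":10.5,"dy":0.0,"dz":0.0,"twist":0.0},
    {"dx":10.5,"dy":0.0,"dz":0.0,"twist":0.0},
  ],
)

```text
clock: 24.37
position: [0.6173, -0.288, 0.0148]
tool_rot: [1.655, 1.56, 0.162]
force: [0.2, -0.6, -0.2]
grip_width: 0.0143
```

```bash
python3 - <<'E'
from h import *
shot("wrist","wrist22");p,M,s=tool(); print(p,s['force'],s['grip_width'])
E
```

```text
[ 0.61740023 -0.28805719  0.01495485] [ 0.5705842  -0.87379979 -0.71743209] 0.014366395259066085
```

View pics/wrist22.png

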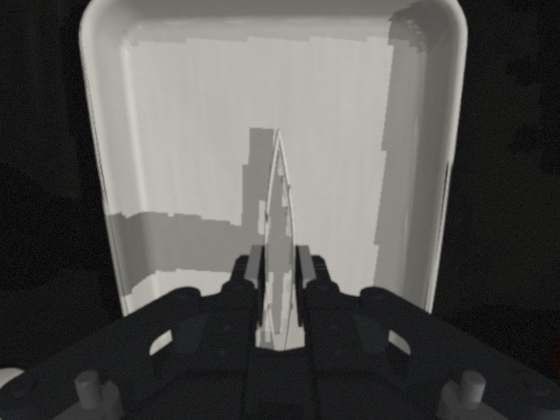

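About 2 mm remain. I lower, open partly, then rise.

Call:
arm_command(
  commands=[
    {"dx":0.1,"dy":0.0,"dz":0.0,"twist":0.0},
    {"dx":0.2,"dy":0.0,"dz":0.0,"twist":0.0},
    {"dx":0.2,"dy":0.0,"dz":0.0,"twist":0.0},
    {"dx":0.2,"dy":0.0,"dz":0.0,"twist":0.0},
  ],
)

```text
clock: 24.75
position: [0.6175, -0.2881, 0.0131]
tool_rot: [1.637, 1.559, 0.144]
force: [0.3, -0.6, -0.8]
grip_width: 0.0145
```

Call:
arm_command(
  commands=[
    {"dx":0.0,"dy":0.0,"dz":0.0,"twist":0.0},
    {"dx":0.0,"dy":0.0,"dz":0.0,"twist":0.0},
    {"dx":0.0,"dy":0.0,"dz":0.0,"twist":0.0},
    {"dx":0.0,"dy":0.0,"dz":0.0,"twist":0.0},
    {"dx":0.0,"dy":0.0,"dz":0.0,"twist":0.0},
  ],
  grip=0.2,
)

```text
clock: 25.17
position: [0.6175, -0.2881, 0.0131]
tool_rot: [1.633, 1.559, 0.14]
force: [0.1, -0.7, -0.0]
grip_width: 0.034
```

Call:
arm_command(
  commands=[
    {"dx":-1.0,"dy":0.0,"dz":0.0,"twist":0.0},
    {"dx":-3.0,"dy":0.0,"dz":0.0,"twist":0.0},
    {"dx":-6.0,"dy":0.0,"dz":0.0,"twist":0.0},
    {"dx":-9.5,"dy":0.0,"dz":0.0,"twist":0.0},
    {"dx":-13.0,"dy":0.0,"dz":0.0,"twist":0.0},
    {"dx":-16.5,"dy":0.0,"dz":0.0,"twist":0.0},
    {"dx":-19.0,"dy":0.0,"dz":0.0,"twist":0.0},
    {"dx":-20.0,"dy":0.0,"dz":0.0,"twist":0.0},
    {"dx":-20.0,"dy":0.0,"dz":0.0,"twist":0.0},
    {"dx":-20.0,"dy":0.0,"dz":0.0,"twist":0.0},
  ],
)

```text
clock: 26.0
position: [0.6151, -0.2884, 0.2135]
tool_rot: [1.609, 1.559, 0.117]
force: [0.7, -0.3, -1.0]
grip_width: 0.0343
```

```bash
python3 - <<'E'
from h import *
shot("wrist","wrist23");shot("side","side23");shot("scene","scene23");p,M,s=tool(); print(s['clock'],p,s['force'],s['grip_width'],np.abs(s['qd']).max())
crop("side23",210,130,370,250,5,"s23c")
a=cv2.absdiff(cv2.imread("pics/side1.png"),cv2.imread("pics/side23.png")).max(2)
print("timer diff",a[335:375,264:306].mean(), "beaker diff",a[138:163,231:249].mean(), "ref",a[380:410,300:400].mean())
E
```

```text
26.15 [ 0.61464016 -0.28817832  0.2117642 ] [ 0.4960801  -0.55705712 -0.06029213] 0.03423682333524248 0.0031782661449861038
timer diff 6.595833333333333 beaker diff 2.6644444444444444 ref 4.459666666666666
```

View pics/wrist23.png

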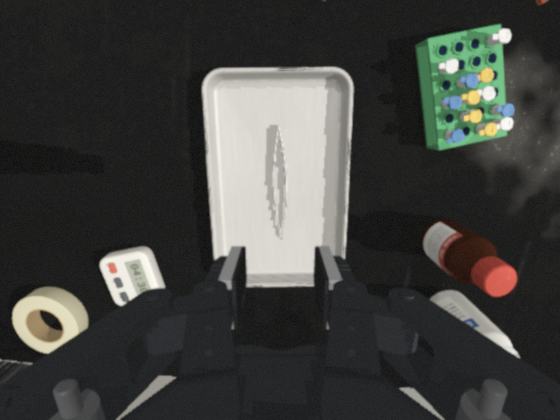

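View pics/side23.png

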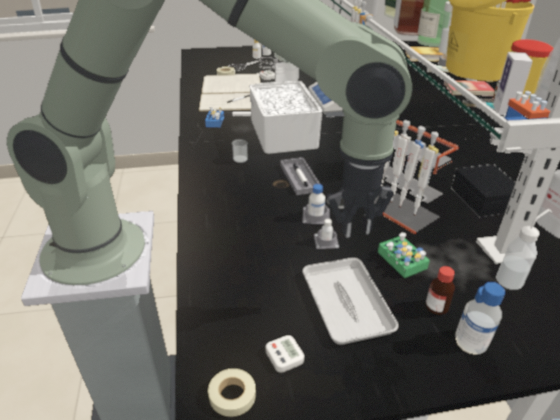

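View pics/s23c.png

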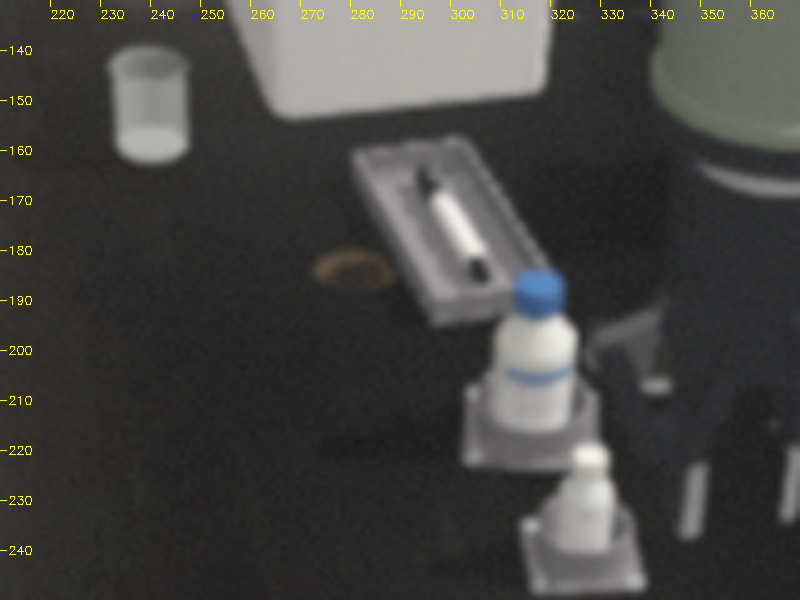

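The final views show all four items in place:
- **Dropper:** upright in the small holder at (327,235).
- **Reagent bottle:** upright in the large holder at (317,203).
- **Marker:** flat in the pen tray at (300,175).
- **Forceps:** flat in the steel tray, wrist view (280,182).

The beaker and timer are at the same pixels as at the start, and the gripper is clear, so I hand the job in.

```bash
python3 - <<'E'
from h import *
print(order.job_done())
E
```

```text
the job is handed in; nothing more can be done
None
```

The row is tidied and the job is handed in at about 26 s of the 122 s allowed; handing in reports no verdict. I placed things in the order asked: dropper bottle in the small holder, reagent bottle in the large holder, marker flat in the pen tray, forceps flat in the steel tray.

- **Last checks:** the final side and wrist pictures show both bottles upright in their cups, and the marker and forceps lying flat inside their trays. The gripper was clear and still about 0.2 m above the bench.
- **Beaker and timer:** both are where they were at the start. The picture difference over them was 2.7 and 6.6, against 4.5 for empty bench.
- **Forces:** the largest reading I saw was about 10 N, while closing on the reagent bottle.
- **Disagreements:** the very first move call was refused and nothing moved; I then gave all four values in every row and that worked. The camera estimates for holders and trays differed by 2–6 mm between views, which the clearances absorbed.

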